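# Load a batch of cylinder lenses and start the scan

## Robot

A 6-joint arm with a two-finger parallel gripper is mounted at the origin on the work surface. World frame = base frame: x ahead of the robot, y to its left, z up, the work surface at z = 0. Lengths are in m, angles in rad, forces in N, time in s.
With the tool pointing down it reaches from about 0.25 to 0.725 m from the base axis. Payload 4 kg.
Tool frame: the origin (TCP) lies at the very end of the fingers, on their centre line; the grasp point (between the pads) lies 19 mm behind it; z points along the fingers, y is the line along which they close (so a half turn about z gives the same grasp; the last joint's range is limited). The gripper opens to 85 mm and grips with 20 to 120 N. Pads are 22 mm wide; open, the fingers measure 114 mm over their backs; the gripper's body (76 mm by 85 mm) begins 54 mm behind the grasp point. The pads swing forward as they close: fully open they stand 13 mm farther back than shut.
Start: joints at [-1.264, 0.241, 0.005, 1.335, 0, 1.571], TCP at [0.151, -0.477, 0.231] pointing down, gripper open.
Joint ranges: [-2.72, 2.72], [-1.05, 1.87], [-1.09, 1.28], [-1.99, 2.15], [-1.42, 1.44], [-3.14, 3.14]. Speed limits (rad/s): [2.79, 2.79, 3.14, 3.14, 3.14, 3.14].

## Interface

Orientations are given as a unit quaternion [x, y, z, w].
In Python, from workcell import bot, vision, workorder, boxes_of gives the robot as it stands.
- The arm moves only by the tool send_rows, never from a script. Its argument "motion" is text: rows parted by semicolons, each of 5 numbers parted by spaces: the closure, from -1 (fully open) to 1 (shut), so that 0 is half open, then the shift along the tool's x, y, z in cm, then the turn about the tool's z in rad. In form: claw x y z twist; .... A call has 1 to 5 rows; each row is the pose to reach, as a shift and turn from the pose commanded when the call began, along the tool's axes at that moment; what a row does not reach only later rows make up. A row lasts 1/10 s, in which the tool goes at most 50 mm and 8.59 degrees, less where a joint would pass 70% of its speed; a pose out of reach is approached as far as the arm can. A call with a gripper value outside its range is refused whole. The fingers move at their own pace and stop on an object; the grip force is fixed at half the most. Time passes only in rows, so rows that repeat a pose let the fingers close. It gives the time, the measured TCP pose, the force, the opening and the grip force at its end, in the units of the state.
- bot.get_obs(): the state, without advancing time (a new reading comes with each control period).
- vision.camera(name): name is "side" or "top" or "wrist"; returns the picture (420x560x3 uint8, red, green, blue); there is no depth.
- vision.camera_model(name): a dict with "fov_y" (degrees; the focal length in pixels is half the picture's height over the tangent of half this angle, whatever the lens; pixels are square), "cx", "cy" (the principal point, pixels), "world_from_camera" (4x4, takes a point from camera to world coordinates); the wrist camera has in their place "hand_eye" (4x4, takes a point from camera to tool coordinates, whose origin is the TCP and whose axes are the flange's). Camera axes: x right, y down, z forward; pixel columns grow to the right and rows downward; lengths in m; the calibration is good to about 2 mm. The wrist camera is an equidistant fisheye: a pixel r from the principal point sees the ray r / f radians off the axis. A picture is of the moment at which its call begins: read the wrist's pose just before it. camera_model takes no time and is no camera call.
- workorder.job_done(): hands the job in; it is judged then, once.
Trained networks look in the newest picture that a camera, given by its name, has taken for a name from the list of things; names that differ only in an ending like _2 or _b are one class to them, and where a whole thing is asked for, a point or a joint stands for the part that bears it (a point fixed in the world has none). Each returns a list of dicts, best first, with "conf" (0 to 1); they miss things now and then, are a little off and sometimes report something else, mostly with a low value. They report only what shows in the picture. A call takes as long as a camera call.
- boxes_of(camera, target): "rect" ([centre column, centre row, width, height] in pixels, round what is visible of it).
The state is a dict: "clock": time; "joint_pos": joint angles; "joint_vel": joint speeds; "tau": joint torques, N m; "eef_pos": TCP position; "tool_rot": TCP orientation; "ft_force": force on the tool from outside, world axes, zero at the start; "ft_torque": the same for the moment, N m; "grip_width": finger opening in m; "grasp_force": force on a finger pad.
Only numpy, scipy, OpenCV 4.12 (cv2) and the standard library are available. Lean on these libraries where they do the work, as an engineer would, in place of code of your own. Each camera call takes 0.05 s, during which the arm holds its last target. There are 200 camera calls.

## Task

Calibration is finished and the next batch of lens bars is to be scanned: pull the scanner's carriage all the way out, lay the white reference bar back flat and lengthwise in its wooden tray, and lay every lens bar there is flat on the carriage, glass up, each in the middle of a lane of its own, all with the tang towards you and the square end pushed up flush and square against the fence. Handle the bars gently by their steel sides. Then slide the carriage fully home to the portal with the bars still against the fence, press the scanner's start button, and leave the other things on the bench where they are.

Things in the scene. Friction and masses are not known exactly. Their poses are not given: they have to be found in the camera images.
- carriage (a joint): sliding carriage of the lens scanner, in m: 0 = pulled fully out towards the robot to its loading stop, 0.10 = pushed fully home to the portal (scanning position). Slides along the x axis of the lane points with about 6 N of friction and some damping; it stays where it is left. Its plate is 147 x 256 mm, top 50 mm above the bench, with a 12 mm high steel fence on the far edge
- scanner: fixed bed of the scanner; x is the sliding direction (away from the robot), origin on the bench under the middle of the plate's near edge when the carriage is out. Portal: posts 137 to 167 mm left and right, beam from 115 mm above the bench, x from 260 to 320 mm, optical head on it up to 185 mm high. So it stands about 110 mm beyond the fence when out and about 10 mm beyond it when home
- pull_bar (a point): middle of the carriage's pull bar: a round steel bar of 12 mm diameter, 100 mm long, parallel to the fence, 56 mm above the bench, 42 mm in front of the plate's near edge; grip it from above (36 mm free between bar and plate, nothing beneath it). Axes as the lane points
- lane1 (a point): lane 1 of 4 on the carriage plate (rightmost seen from the robot): point on the plate's surface at the fence's face, mid-lane, moves with the carriage. x along the lane into the fence (away from the robot), y left along the fence, z up. Low ribs along x (4 mm wide, 5 mm high) stand 30 mm to either side and part the lanes; plate and ribs reach back about 130 mm from the fence
- lane2 (a point): lane 2 of 4: as lane 1, 60 mm further left along the fence
- lane3 (a point): lane 3 of 4: as lane 1, 120 mm further left along the fence
- lane4 (a point): lane 4 of 4: as lane 1, 180 mm further left along the fence
- lens1: lens bar (may be absent): steel block 70 x 24 x 13 mm with a half-round glass cylinder lens, 60 mm long, 14 mm wide, cemented along its top, 17 mm high in all; a steel tang 20 mm long, 10 mm wide, 8 mm high sticks out of one end: 90 mm overall. 60 to 105 g. Origin: centre of the block's underside; x along the bar away from the tang, z up out of the glass. Starts flat on the blue mat, any heading
- lens2: lens bar, the same as lens1 (may be absent). Hold the bars by their long steel sides, gently: a 10 N grip carries one; the cement gives if the fingers load a bar with more than 60 N in all (two pads of 30 N, or a 60 N push)
- lens3: lens bar, the same as lens1 (may be absent). Hold the bars by their long steel sides, gently: a 10 N grip carries one; the cement gives if the fingers load a bar with more than 60 N in all (two pads of 30 N, or a 60 N push)
- lens4: lens bar, the same as lens1 (may be absent). Hold the bars by their long steel sides, gently: a 10 N grip carries one; the cement gives if the fingers load a bar with more than 60 N in all (two pads of 30 N, or a 60 N push)
- start_button (a joint): spring push button on a small grey box on the right-hand side of the scanner bed, 24 mm across; 0 = up, 0.006 m = pressed fully down (about 5 N); counts as pressed beyond 0.004 m, springs back
- start_button_top (a point): centre of the top of that button's cap (the point goes down with it); press straight down
- ref_bar: reference bar: plain white ceramic bar 120 x 24 x 14 mm, 150 g, no lens. Origin: centre of its underside, x along its length, z up. Starts lying across the ribs of the carriage (underside 5 mm above the plate), roughly parallel to the fence. The same 10 N grip carries it
- ref_tray_in (a point): centre of the inner floor of the reference bar's shallow wooden tray (fixed, 160 x 100 mm outside, walls 4 mm thick and 12 mm high over the bench, blue felt inside, inner floor 152 x 92 mm and 4 mm above the bench). x along the tray's length, z up
- lens_cap: black round lens cap, 34 mm across, 11 mm high, on the mat between the lens bars; not part of the job, leave it where it is
- dropper: amber dropper bottle, 36 mm across, 75 mm high; not part of the job, leave it where it is
- blower: black rubber air blower lying down, 120 mm long, 52 mm high; not part of the job, leave it where it is
- tweezers: thin steel tweezers, 110 mm long, 4 mm high; not part of the job, leave it where it is
- dish: white dish, 80 mm across, 16 mm high; not part of the job, leave it where it is
- caliper: steel caliper, 200 mm long, 12 mm high; not part of the job, leave it where it is
- driver: screwdriver, 150 mm long; not part of the job, leave it where it is
- loupe: black loupe, 38 mm across, 32 mm high; not part of the job, leave it where it is

How it is judged:
By the outcome, as a careful person would: the job done as asked, in the order asked, and still so for the second after the job is handed in, with the robot touching nothing.
Of lens1, lens2, lens3, lens4 only 3 to 4 are there at a start; the rules pass over those that are not, and their reading is None.
At some moment in a run one of ref_bar, lens1, lens2, lens3, lens4 may be knocked a few centimetres aside while the robot is not near it.
It also fails if it takes over 210 s, if anything falls off the work surface, if the arm or the gripper's body presses on something with over 40 N, if the wrist force passes 120 N, or if a joint passes its speed limit or range.

## Working session

There is one attempt and no reset: what is moved stays moved. The work goes in short steps, Python scripts to look and compute and a tool call to move; the robot and the scene stay as the last step left them, time stands still between calls to the robot, and variables do not carry over. Pictures are saved under pics/ and viewed, at most 14 in all, crops included, and the job is handed in when it is done.

Besides the shell and the picture viewer there is one more tool, called after "Call:" by a JSON object that holds its "op" and its "data", one argument or row to a line. send_rows: Moves the arm, as the interface text tells. Its arguments: {"type":"object","properties":{"motion":{"type":"string"}},"required":["motion"]}

```bash
ls; mkdir -p pics
cat > h.py <<'E'
import numpy as np, cv2
from scipy.spatial.transform import Rotation as R
from workcell import bot, vision, workorder, boxes_of
def cam(n,fn=None):
    im=vision.camera(n)
    if fn: cv2.imwrite('pics/'+fn,im[:,:,::-1])
    return im
def ray(n,u,v,obs=None):
    m=vision.camera_model(n); f=210/np.tan(np.radians(m['fov_y'])/2)
    a,b=u-m['cx'],v-m['cy']
    if n=='wrist':
        o=obs or bot.get_obs(); T=np.eye(4); T[:3,:3]=R.from_quat(o['tool_rot']).as_matrix(); T[:3,3]=o['eef_pos']
        T=T@np.array(m['hand_eye']); r=np.hypot(a,b)+1e-9; t=r/f
        d=np.array([a/r*np.sin(t),b/r*np.sin(t),np.cos(t)])
    else:
        T=np.array(m['world_from_camera']); d=np.array([a/f,b/f,1])
    return T[:3,3],T[:3,:3]@d
def pt(n,u,v,z,obs=None):
    c,d=ray(n,u,v,obs); return c+d*(z-c[2])/d[2]
def proj(n,p,obs=None):
    m=vision.camera_model(n); f=210/np.tan(np.radians(m['fov_y'])/2)
    if n=='wrist':
        o=obs or bot.get_obs(); T=np.eye(4); T[:3,:3]=R.from_quat(o['tool_rot']).as_matrix(); T[:3,3]=o['eef_pos']
        T=T@np.array(m['hand_eye'])
    else: T=np.array(m['world_from_camera'])
    q=np.linalg.inv(T)@np.append(p,1); x,y,z=q[:3]
    if n=='wrist':
        s=np.hypot(x,y)+1e-9; t=np.arctan2(s,z); return m['cx']+f*t*x/s, m['cy']+f*t*y/s
    return m['cx']+f*x/z, m['cy']+f*y/z
def go(p,psi=None):
    "shift in tool axes (cm) & twist to bring TCP to p with tool-y line at world angle psi"
    o=bot.get_obs(); M=R.from_quat(o['tool_rot']).as_matrix()
    s=M.T@(np.array(p)-o['eef_pos'])*100
    tw=0
    if psi is not None:
        cur=np.arctan2(M[1,1],M[0,1]); d=(psi-cur+np.pi/2)%np.pi-np.pi/2; tw=-d
    return np.round(s,2),round(tw,3)
E
python3 - <<'E'
from h import *
np.set_printoptions(precision=4,suppress=True)
o=bot.get_obs(); print(o['eef_pos'],R.from_quat(o['tool_rot']).as_matrix(),o['joint_pos'],o['grip_width'])
for n in('top','side','wrist'):
    cam(n,n+'0.png'); m=vision.camera_model(n); print(n,m)
for n in('top',):
    for t in('carriage','scanner','pull_bar','lens1','start_button','ref_bar','ref_tray_in','lens_cap'):
        print(n,t,[(np.round(b['rect']),round(b['conf'],2)) for b in boxes_of(n,t)][:6])
a=cv2.imread('pics/top0.png');b=cv2.imread('pics/side0.png')
cv2.imwrite('pics/t0.png',cv2.resize(a,(800,600),interpolation=cv2.INTER_CUBIC))
E
```

```text
pics
[ 0.1508 -0.4761  0.2304] [[ 0.9533  0.302  -0.0006]
 [ 0.302  -0.9533  0.002 ]
 [-0.     -0.0021 -1.    ]] [-1.264   0.2414  0.0037  1.3352 -0.      1.5708] 0.08541130650293804
top {'fov_y': 46.24638887345395, 'cx': 277.0392471589458, 'cy': 208.08657331951562, 'world_from_camera': array([[-0.0099, -0.9824,  0.1863,  0.3175],
       [-0.9999,  0.0103,  0.0015, -0.0693],
       [-0.0034, -0.1863, -0.9825,  1.3356],
       [ 0.    ,  0.    ,  0.    ,  1.    ]])}
side {'fov_y': 52.72151149860369, 'cx': 282.0863604739999, 'cy': 211.25014041549142, 'world_from_camera': array([[-0.9993, -0.031 ,  0.0215,  0.5147],
       [-0.0357,  0.5978, -0.8009,  0.8542],
       [ 0.012 , -0.8011, -0.5984,  0.7783],
       [ 0.    ,  0.    ,  0.    ,  1.    ]])}
wrist {'fov_y': 65.70646984690485, 'cx': 277.5082000602136, 'cy': 210.44952636650657, 'hand_eye': array([[ 0.0002, -0.9452, -0.3265,  0.085 ],
       [ 1.    ,  0.0001,  0.0002,  0.0005],
       [-0.0001, -0.3265,  0.9452, -0.1421],
       [ 0.    ,  0.    ,  0.    ,  1.    ]])}
top carriage [(array([169., 195., 104.,  82.]), 0.73)]
top scanner [(array([342., 193.,  22.,  23.]), 0.55)]
top pull_bar [(array([168., 196., 106.,  89.]), 0.94)]
top lens1 [(array([282., 189.,  15.,  33.]), 0.84), (array([342., 195.,  23.,  26.]), 0.78), (array([332., 237.,  14.,  34.]), 0.53)]
top start_button [(array([388., 312.,  12.,  14.]), 0.47), (array([413., 239.,  51.,  62.]), 0.24)]
top ref_bar [(array([161., 194.,  46.,  19.]), 0.56), (array([167., 196., 107.,  88.]), 0.46), (array([341., 195.,  25.,  25.]), 0.41)]
top ref_tray_in [(array([413., 238.,  52.,  66.]), 0.64), (array([330., 237.,  12.,  35.]), 0.64), (array([344., 194.,  26.,  22.]), 0.57)]
top lens_cap [(array([314., 221.,  14.,  10.]), 0.64), (array([146., 305.,  20.,  15.]), 0.64), (array([277., 133.,  27.,  27.]), 0.3)]
```

View pics/t0.png

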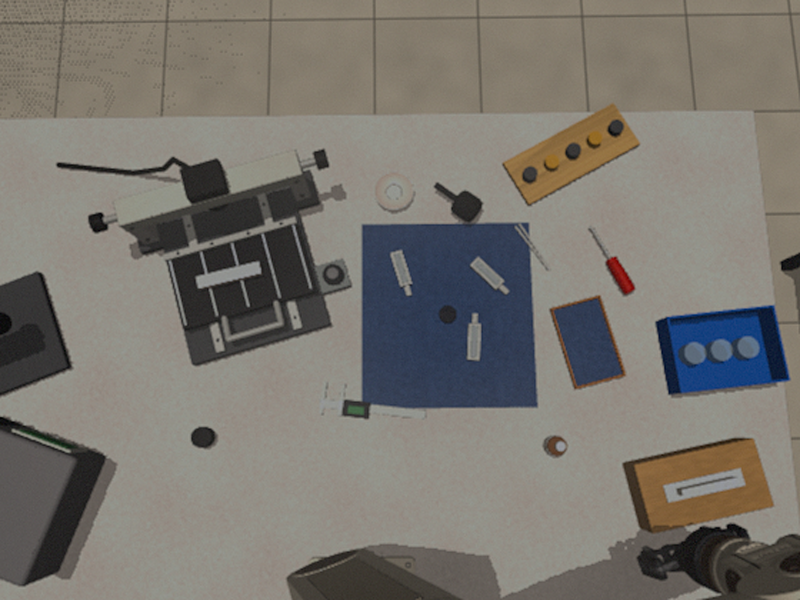

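View pics/side0.png

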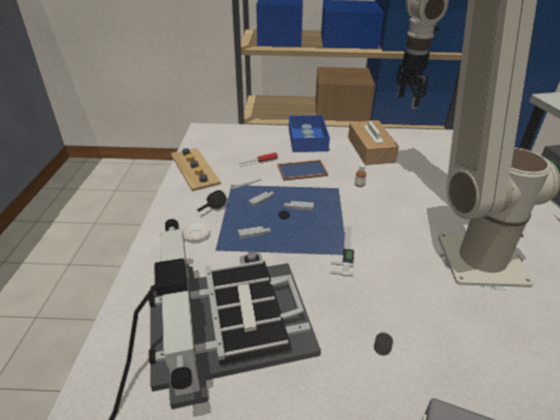

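The top view shows three lens bars on the mat, at about (401,272), (489,275) and (474,337). The ref bar lies across the carriage at (228,275), the tray is at (588,342) and the button at (334,273).

Run:
```python
from h import *
np.set_printoptions(precision=4,suppress=True)
k=.7
for n,u,v,z in [('barL',225,337,.056),('barR',283,320,.056),('fenceL',165,260,.062),('fenceR',297,222,.062),('plateNL',187,328,.05),('plateNR',315,290,.05),('btn',334,272,.05),('refL',197,282,.069),('refR',262,267,.069),
 ('l1a',396,252,.013),('l1t',408,293,.008),('l2a',475,262,.013),('l2t',506,291,.008),('l3a',474,359,.013),('l3t',475,315,.008),('trayc',588,342,.004),('tray1',552,308,.012),('tray2',600,297,.012),('tray3',624,375,.012),('tray4',577,387,.012),('postL',120,215,.115),('postR',318,160,.115)]:
    print(n,pt('top',u*k,v*k,z))
a=cv2.imread('pics/top0.png')[95:265,50:250]
cv2.imwrite('pics/t1.png',cv2.resize(a,(700,595),interpolation=cv2.INTER_CUBIC))
```

```text
barL [0.4893 0.2469 0.056 ]
barR [0.5197 0.141  0.056 ]
fenceL [0.6344 0.3626 0.062 ]
fenceR [0.7054 0.1174 0.062 ]
plateNL [0.5075 0.3193 0.05  ]
plateNR [0.5767 0.0833 0.05  ]
btn [0.6108 0.0481 0.05  ]
refL [0.5902 0.299  0.069 ]
refR [0.6174 0.1797 0.069 ]
l1a [ 0.6577 -0.0686  0.013 ]
l1t [ 0.5774 -0.0909  0.008 ]
l2a [ 0.6361 -0.2211  0.013 ]
l2t [ 0.5793 -0.2796  0.008 ]
l3a [ 0.4484 -0.2135  0.013 ]
l3t [ 0.5332 -0.2185  0.008 ]
trayc [ 0.4795 -0.4324  0.004 ]
tray1 [ 0.5445 -0.3655  0.012 ]
tray2 [ 0.5649 -0.4585  0.012 ]
tray3 [ 0.4156 -0.4939  0.012 ]
tray4 [ 0.3941 -0.4046  0.012 ]
postL [0.7059 0.4305 0.115 ]
postR [0.8072 0.0729 0.115 ]
```

View pics/t1.png

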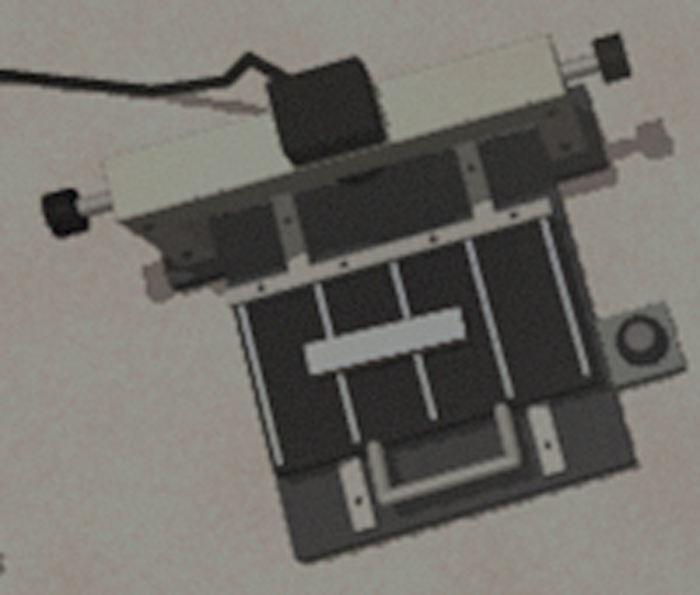

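```bash
cat >> h.py <<'E'
def plan(*wps, start=None):
    "each wp (x,y,z,psi_deg or None): print per call the end shift cm + twist, for <=5-row calls"
    o=bot.get_obs(); M=R.from_quat(o['tool_rot']).as_matrix(); p=np.array(o['eef_pos']); psi=np.arctan2(M[1,1],M[0,1])
    print('at',np.round(p,4),round(np.degrees(psi),2),'w',round(o['grip_width'],4),'F',np.round(o['ft_force'],1),'g',np.round(o['grasp_force'],1),'t',round(o['clock'],2))
    for w in wps:
        g=np.array(w[:3]); d=0 if w[3] is None else (np.radians(w[3])-psi+np.pi/2)%np.pi-np.pi/2
        if len(w)>4: d+=w[4]*np.pi
        n=int(np.ceil(max(np.linalg.norm(g-p)/.045,abs(d)/.14,1))); k=int(np.ceil(n/5))
        dp=(g-p)/k
        for i in range(k):
            y=np.array([np.cos(psi),np.sin(psi),0]); z=np.array([0,0,-1.]); x=np.cross(y,z)
            print('  %.1f %.1f %.1f  %.3f   rows %d'%(*(100*np.array([x@dp,y@dp,z@dp])),-d/k,int(np.ceil(n/k)))) if 0 else print('  %.2f %.2f %.2f  %.3f   rows %d'%(*(100*np.array([x@dp,y@dp,z@dp])),-d/k,int(np.ceil(n/k))))
            psi+=d/k
        p=g
        print(' --')
E
python3 - <<'E'
from h import *
plan((.49,.19,.25,16.1))
E
```

```text
at [ 0.151  -0.4766  0.2313] -72.42 w 0.0856 F [ 0.6 -0.3 -0.2] g 0.0 t 0.55
  13.11 -13.33 -0.47  -0.386   rows 5
  17.17 -7.41 -0.47  -0.386   rows 5
  18.69 -0.39 -0.47  -0.386   rows 5
  17.46 6.68 -0.47  -0.386   rows 5
 --
```

Call:
{"op": "send_rows", "data": {
  "motion": "-1 3 -3 -.5 -.08; -1 6 -6 -.5 -.16; -1 9 -9 -.5 -.24; -1 11 -11 -.5 -.32; -1 13.1 -13.3 -.5 -.386"
}}

```text
clock: 1.05
eef_pos: [0.2362, -0.3092, 0.2365]
tool_rot: [0.94, 0.341, 0.0, 0.0]
ft_force: [0.4, -1.2, -1.0]
grip_width: 0.0854
grasp_force: 0.0
```

Call:
{"op": "send_rows", "data": {
  "motion": "-1 4 -2 -.5 -.08; -1 7 -3 -.5 -.16; -1 11 -4.5 -.5 -.24; -1 14 -6 -.5 -.32; -1 17.2 -7.4 -.5 -.386"
}}

```text
clock: 1.55
eef_pos: [0.3212, -0.1421, 0.2416]
tool_rot: [0.857, 0.515, 0.0, 0.0]
ft_force: [1.3, 0.5, 0.6]
grip_width: 0.0854
grasp_force: 0.0
```

Call:
{"op": "send_rows", "data": {
  "motion": "-1 4 0 -.5 -.08; -1 8 0 -.5 -.16; -1 12 0 -.5 -.24; -1 15 -.2 -.5 -.32; -1 18.7 -.4 -.5 -.386"
}}

```text
clock: 2.05
eef_pos: [0.4059, 0.0245, 0.2465]
tool_rot: [0.743, 0.67, 0.0, 0.0]
ft_force: [0.4, -0.7, 0.5]
grip_width: 0.0851
grasp_force: 0.0
```

Call:
{"op": "send_rows", "data": {
  "motion": "-1 4 1.5 -.5 -.08; -1 8 3 -.5 -.16; -1 12 4.5 -.5 -.24; -1 15 5.7 -.5 -.32; -1 17.5 6.7 -.5 -.386"
}}

```text
clock: 2.55
eef_pos: [0.4914, 0.1922, 0.2511]
tool_rot: [0.6, 0.8, 0.0, 0.0]
ft_force: [0.1, -0.3, -0.4]
grip_width: 0.085
grasp_force: 0.0
```

Run:
```python
from h import *
plan((.49,.19,.25,16.1))
cam('wrist','w1.png'); cv2.imwrite('pics/w1b.png',cv2.resize(cv2.imread('pics/w1.png'),(800,600)))
print({t:[(np.round(b['rect'],1),round(b['conf'],2)) for b in boxes_of('wrist',t)][:3] for t in('pull_bar','ref_bar','start_button')})
```

```text
at [0.4914 0.1922 0.2511] 16.3 w 0.085 F [ 0.1 -0.3 -0.4] g 0.0 t 2.55
  -0.17 -0.19 0.11  0.004   rows 1
 --
{'pull_bar': [(array([370.8, 173.6, 177.8, 224.8]), 0.92)], 'ref_bar': [(array([392. , 165. ,  32.3, 110. ]), 0.69), (array([412.1, 172.4, 293.3, 344.8]), 0.56)], 'start_button': []}
```

View pics/w1b.png

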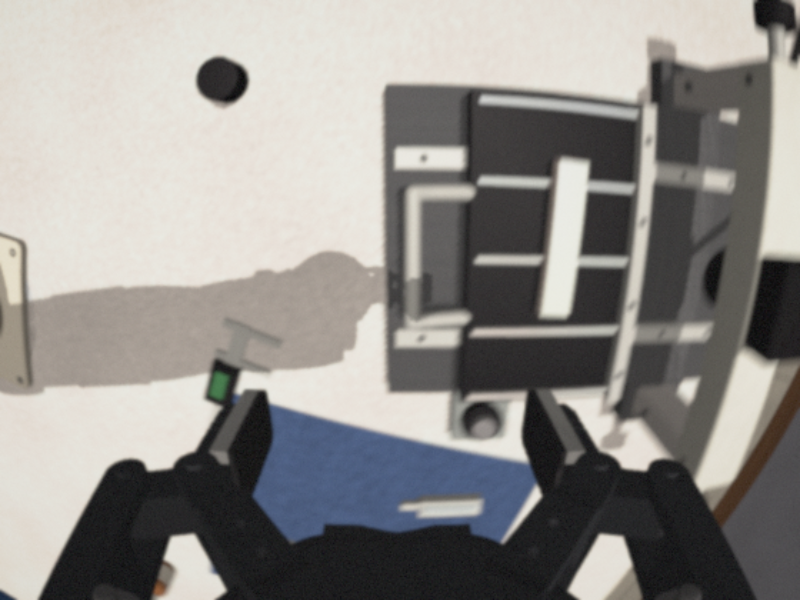

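Wrist view: the pull bar runs (412,190)–(411,320), the plate's near edge is at column 470, and the ref bar is at (565,238). The fence face runs (637,108)–(607,405) and the button is at (482,418).

Run:
```python
from h import *
np.set_printoptions(precision=4,suppress=True)
S=lambda p:p
for n,u,v,z in [('bar1',412,193,.062),('bar2',411,318,.062),('bar mid',412,255,.06),('plNL',471,95,.05),('plNR',461,393,.05),('fL',645,106,.062),('fR',612,406,.062),
 ('rib1a',480,183,.055),('rib1b',634,188,.055),('rib2a',475,260,.055),('rib2b',627,263,.055),('rib3a',473,331,.055),('rib3b',618,331,.055),('ref1',574,158,.069),('ref2',556,319,.069),('btn',482,418,.06),('btn',482,418,.05),('bedNL',387,88,.02),('bedNR',388,388,.02),('bedNL',387,88,.03),('bedNR',388,388,.03)]:
    print(n,pt('wrist',u*.7,v*.7,z)[:2])
```

```text
bar1 [0.4878 0.2418]
bar2 [0.5141 0.1507]
bar mid [0.5009 0.1977]
plNL [0.5089 0.3235]
plNR [0.577 0.092]
fL [0.6384 0.3649]
fR [0.7152 0.1182]
rib1a [0.5336 0.2629]
rib1b [0.6542 0.3011]
rib2a [0.5482 0.2064]
rib2b [0.672  0.2422]
rib3a [0.5658 0.1511]
rib3b [0.6899 0.1849]
ref1 [0.5915 0.3032]
ref2 [0.6226 0.1834]
btn [0.6002 0.078 ]
btn [0.6042 0.0722]
bedNL [0.4478 0.3139]
bedNR [0.5196 0.0632]
bedNL [0.4483 0.3128]
bedNR [0.5182 0.0688]
```

Run:
```python
from h import *
plan((.502,.1968,.12,16.3),(.502,.1968,.045,16.3))
```

```text
at [0.4905 0.1904 0.2508] 16.07 w 0.0854 F [ 0.2 -0.1 -0.3] g 0.0 t 2.75
  0.30 1.28 13.08  -0.004   rows 3
 --
  0.00 0.00 7.50  -0.000   rows 2
 --
```

Call:
{"op": "send_rows", "data": {
  "motion": ".3 .3 1.3 3 -.004; .3 .3 1.3 7 -.004; .3 .3 1.3 11 -.004; .3 .3 1.3 13.1 -.004; .3 .3 1.3 13.1 -.004"
}}

```text
clock: 3.25
eef_pos: [0.4992, 0.1942, 0.1171]
tool_rot: [0.601, 0.799, -0.004, -0.002]
ft_force: [-1.1, -0.0, -1.1]
grip_width: 0.03
grasp_force: 0.0
```

Call:
{"op": "send_rows", "data": {
  "motion": ".3 0 0 2 0; .3 0 0 4 0; .3 0 0 6 0; .3 0 0 7.5 0; .3 0 0 7.5 0"
}}

```text
clock: 3.75
eef_pos: [0.5018, 0.1956, 0.0453]
tool_rot: [0.6, 0.8, -0.001, -0.0]
ft_force: [-0.6, -0.3, -0.4]
grip_width: 0.0299
grasp_force: 0.0
```

Call:
{"op": "send_rows", "data": {
  "motion": ".6 0 0 0 0; .65 0 0 0 0; .7 0 0 0 0; .7 0 0 0 0; .7 0 0 0 0"
}}

```text
clock: 4.25
eef_pos: [0.5021, 0.1965, 0.0458]
tool_rot: [0.6, 0.8, -0.0, -0.0]
ft_force: [-3.7, -2.0, 2.6]
grip_width: 0.0127
grasp_force: 2.1
```

Call:
{"op": "send_rows", "data": {
  "motion": ".75 0 0 0 0; .75 0 0 0 0; .75 0 0 0 0"
}}

```text
clock: 4.55
eef_pos: [0.502, 0.1965, 0.0457]
tool_rot: [0.6, 0.8, -0.0, -0.0]
ft_force: [-5.0, -3.0, 5.6]
grip_width: 0.0107
grasp_force: 19.0
```

Call:
{"op": "send_rows", "data": {
  "motion": ".9 0 0 0 0; .9 0 0 0 0; .9 0 0 0 0"
}}

```text
clock: 4.85
eef_pos: [0.502, 0.1965, 0.0459]
tool_rot: [0.6, 0.8, -0.0, -0.0]
ft_force: [-5.3, -1.9, 6.8]
grip_width: 0.0099
grasp_force: 58.6
```

Call:
{"op": "send_rows", "data": {
  "motion": ".9 0 -.4 0 0; .9 0 -1 0 0; .9 0 -1.7 0 0; .9 0 -2.4 0 0; .9 0 -3 0 0"
}}

```text
clock: 5.35
eef_pos: [0.4775, 0.1894, 0.046]
tool_rot: [0.6, 0.8, 0.003, 0.002]
ft_force: [6.7, 1.0, -5.3]
grip_width: 0.0099
grasp_force: 58.9
```

Call:
{"op": "send_rows", "data": {
  "motion": ".9 0 -.7 0 0; .9 0 -1.3 0 0; .9 0 -2 0 0; .9 0 -2.6 0 0; .9 0 -3 0 0"
}}

```text
clock: 5.85
eef_pos: [0.4484, 0.1811, 0.046]
tool_rot: [0.6, 0.8, 0.003, 0.002]
ft_force: [6.2, 0.7, -4.7]
grip_width: 0.0099
grasp_force: 58.9
```

Call:
{"op": "send_rows", "data": {
  "motion": ".9 0 -.2 0 0; .9 0 -.4 0 0; .9 0 -.4 0 0; .9 0 -.4 0 0; .9 0 -.4 0 0"
}}

```text
clock: 6.35
eef_pos: [0.4444, 0.1799, 0.0459]
tool_rot: [0.6, 0.8, 0.003, 0.002]
ft_force: [6.0, 0.7, -3.0]
grip_width: 0.0093
grasp_force: 59.0
```

Call:
{"op": "send_rows", "data": {
  "motion": ".9 0 -.3 0 0; .9 0 -.6 0 0; .9 0 -.9 0 0; .9 0 -1.2 0 0; .9 0 -1.2 0 0"
}}

```text
clock: 6.85
eef_pos: [0.4325, 0.1765, 0.046]
tool_rot: [0.6, 0.8, 0.003, 0.002]
ft_force: [4.2, 1.4, -2.8]
grip_width: 0.0094
grasp_force: 59.2
```

Run:
```python
from h import *
plan(); cam('top','top2.png')
a=cv2.imread('pics/top2.png')[95:265,50:250]
cv2.imwrite('pics/t2.png',cv2.resize(a,(700,595),interpolation=cv2.INTER_CUBIC))
```

```text
at [0.4325 0.1765 0.046 ] 16.27 w 0.0094 F [ 4.2  1.4 -2.8] g 59.2 t 6.85
```

View pics/t2.png

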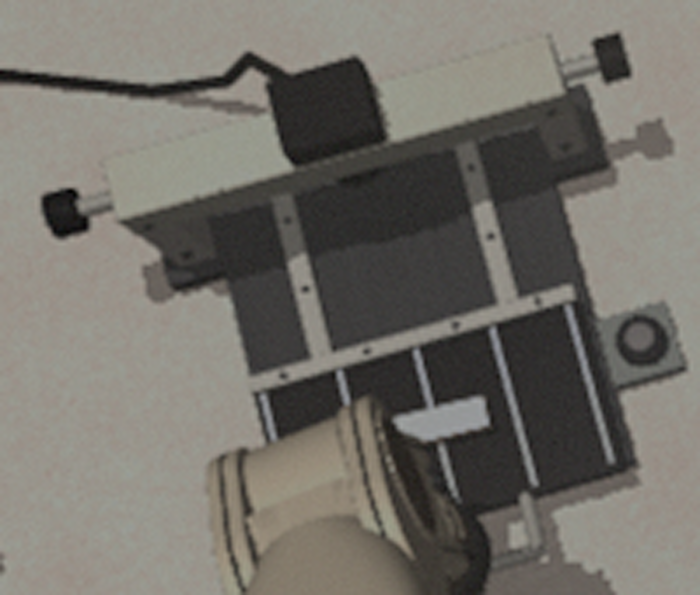

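The fence has come out about 72 mm and the plate's near edge is now level with the bed edge (630,465). I keep pulling to find the stop.

Call:
{"op": "send_rows", "data": {
  "motion": ".9 0 -.3 0 0; .9 0 -.6 0 0; .9 0 -.8 0 0; .9 0 -.8 0 0; .9 0 -.8 0 0"
}}

```text
clock: 7.4
eef_pos: [0.4304, 0.1759, 0.0461]
tool_rot: [0.6, 0.8, 0.007, 0.005]
ft_force: [18.9, 4.3, -19.0]
grip_width: 0.0095
grasp_force: 58.6
```

Call:
{"op": "send_rows", "data": {
  "motion": ".9 0 -.3 0 0; .9 0 -.6 0 0; .9 0 -.8 0 0; .9 0 -.8 0 0; .9 0 -.8 0 0"
}}

```text
clock: 7.9
eef_pos: [0.4304, 0.1759, 0.0462]
tool_rot: [0.6, 0.8, 0.012, 0.009]
ft_force: [37.5, 9.5, -42.8]
grip_width: 0.0097
grasp_force: 58.2
```

Call:
{"op": "send_rows", "data": {
  "motion": ".9 0 .7 0 0; .9 0 1.4 0 0; .6 0 1.4 0 0; .3 0 1.4 0 0; .3 0 1.4 0 0"
}}

```text
clock: 8.4
eef_pos: [0.4268, 0.1746, 0.0452]
tool_rot: [0.6, 0.8, -0.0, -0.0]
ft_force: [0.9, -0.1, 1.1]
grip_width: 0.0296
grasp_force: 0.0
```

Call:
{"op": "send_rows", "data": {
  "motion": ".3 0 0 -3 0; .3 0 0 -7 0; .3 0 0 -11 0; 0 0 0 -15 0; -.1 0 0 -19 0"
}}

```text
clock: 8.9
eef_pos: [0.4266, 0.1745, 0.2369]
tool_rot: [0.6, 0.8, -0.0, -0.0]
ft_force: [1.5, 0.5, -0.6]
grip_width: 0.0469
grasp_force: 0.0
```

Run:
```python
from h import *
plan(); o=bot.get_obs(); cam('wrist','w2.png'); cv2.imwrite('pics/w2b.png',cv2.resize(cv2.imread('pics/w2.png'),(800,600)))
print({t:[(np.round(b['rect'],1),round(b['conf'],2)) for b in boxes_of('wrist',t)][:3] for t in('pull_bar','ref_bar','start_button')})
```

```text
at [0.4266 0.1745 0.2369] 16.28 w 0.0469 F [ 1.5  0.5 -0.6] g 0.0 t 8.9
{'pull_bar': [(array([369.1, 176.9, 185.5, 229.1]), 0.84)], 'ref_bar': [(array([391.8, 170.3,  38. , 113.6]), 0.93)], 'start_button': [(array([388.1, 305.9,  12.5,  19.1]), 0.81)]}
```

View pics/w2b.png

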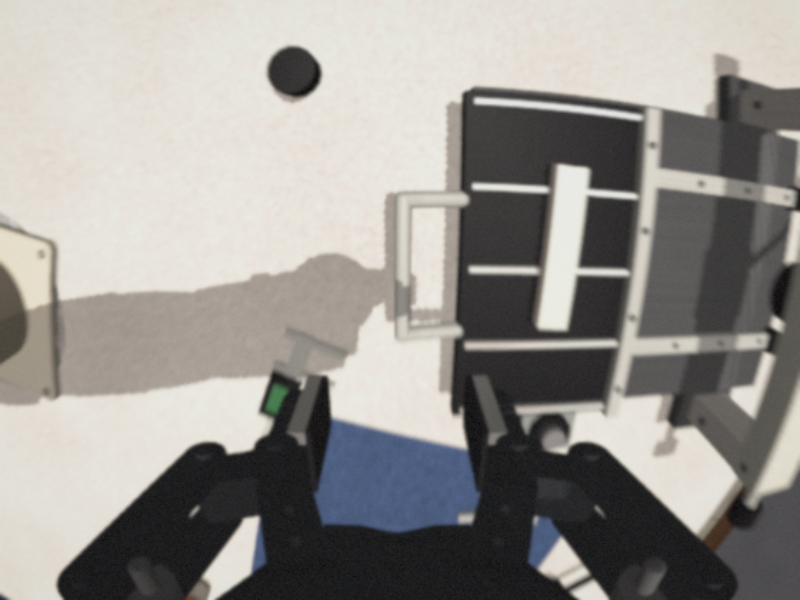

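Wrist view with the carriage out: the ref bar runs (572,168)–(554,328) and the fence's near edge runs (645,112)–(608,410). The ribs are at rows 188, 270 and 345, and the button is at (552,432).

Run:
```python
from h import *
np.set_printoptions(precision=4,suppress=True)
for n,u,v,z in [('bar1',404,200,.062),('bar2',404,335,.062),('plNL',466,95,.05),('plNR',456,408,.05),('fL',644,112,.062),('fR',608,412,.062),
 ('rib1a',474,187,.055),('rib1b',636,196,.055),('rib2a',470,270,.055),('rib2b',627,272,.055),('rib3a',465,346,.055),('rib3b',616,343,.055),('rib0a',474,101,.055),('rib0b',641,117,.055),('ref1',571,168,.069),('ref2',553,327,.069),('btn',552,432,.06),('btn',552,432,.04)]:
    print(n,pt('wrist',u*.7,v*.7,z)[:2])
# top camera from image 2
for n,u,v,z in [('fL',253,378,.062),('fR',575,287,.062),('rib3b',492,330,.055),('rib3a',533,484,.055),('rib4b',570,308,.055),('rib4a',612,460,.055),('btn',641,340,.05),('btn',641,340,.03)]:
    print('top',n,pt('top',u/3.5+50,v/3.5+95,z)[:2])
```

```text
bar1 [0.4207 0.2217]
bar2 [0.449  0.1265]
plNL [0.4412 0.3051]
plNR [0.5115 0.0698]
fL [0.569  0.3416]
fR [0.642  0.1038]
rib1a [0.4652 0.2442]
rib1b [0.588  0.2802]
rib2a [0.4815 0.1861]
rib2b [0.6043 0.2221]
rib3a [0.4978 0.1278]
rib3b [0.6218 0.1637]
rib0a [0.4471 0.302 ]
rib0b [0.5714 0.3388]
ref1 [0.5237 0.2796]
ref2 [0.5538 0.1659]
btn [0.5994 0.0722]
btn [0.6117 0.0607]
top fL [0.577  0.3417]
top fR [0.6453 0.0993]
top rib3b [0.6139 0.1632]
top rib3a [0.4951 0.1297]
top rib4b [0.6306 0.1038]
top rib4a [0.5127 0.0705]
top btn [0.606  0.0498]
top btn [0.6105 0.0517]
```

Run:
```python
from h import *
plan((.538,.2225,.12,14.8),(.538,.2225,.059,14.8))
```

```text
at [0.4277 0.1749 0.2363] 16.28 w 0.047 F [ 0.6  0.2 -0.7] g 0.0 t 9.1
  1.48 11.92 11.63  0.026   rows 4
 --
  0.00 0.00 6.10  -0.000   rows 2
 --
```

Call:
{"op": "send_rows", "data": {
  "motion": "-.1 .4 3 2 .01; -.1 .8 6 5 .026; -.1 1.2 9.5 9 .026; -.1 1.5 11.9 11.6 .026; -.1 1.5 11.9 11.6 .026"
}}

```text
clock: 9.6
eef_pos: [0.5351, 0.2216, 0.1107]
tool_rot: [0.61, 0.792, -0.006, -0.003]
ft_force: [-0.8, -0.6, -0.2]
grip_width: 0.047
grasp_force: 0.0
```

Call:
{"op": "send_rows", "data": {
  "motion": "-.1 0 0 2 0; -.1 0 0 4 0; -.1 0 0 6.1 0; -.1 0 0 6.1 0; .2 0 0 6.1 0"
}}

```text
clock: 10.1
eef_pos: [0.5364, 0.222, 0.0582]
tool_rot: [0.61, 0.792, -0.001, -0.001]
ft_force: [0.3, 0.3, 0.5]
grip_width: 0.0346
grasp_force: 0.0
```

Call:
{"op": "send_rows", "data": {
  "motion": ".35 0 0 0 0; .42 0 0 0 0; .46 0 0 0 0; .46 0 0 0 0; .46 0 0 0 0"
}}

```text
clock: 10.6
eef_pos: [0.5379, 0.2226, 0.0597]
tool_rot: [0.61, 0.792, 0.001, 0.0]
ft_force: [-2.9, -0.7, 7.0]
grip_width: 0.0235
grasp_force: 18.3
```

Call:
{"op": "send_rows", "data": {
  "motion": ".46 0 0 -1 0; .46 0 0 -3 0; .46 0 0 -6 0; .46 0 0 -9 0; .46 0 0 -12 0"
}}

```text
clock: 11.1
eef_pos: [0.5376, 0.2225, 0.1798]
tool_rot: [0.61, 0.792, 0.0, 0.0]
ft_force: [0.4, -0.5, -1.5]
grip_width: 0.0235
grasp_force: 17.8
```

Run:
```python
from h import *
plan((.48,-.431,.17,-76,-1))
```

```text
at [0.5376 0.2225 0.1798] 14.78 w 0.0235 F [ 0.4 -0.5 -1.5] g 17.8 t 11.1
  -20.57 -7.41 0.33  0.528   rows 5
  -21.51 3.96 0.33  0.528   rows 5
  -16.58 14.26 0.33  0.528   rows 5
 --
```

Call:
{"op": "send_rows", "data": {
  "motion": ".46 -3 -1 .1 .08; .46 -7 -2.5 .2 .18; .46 -11.5 -4 .3 .3; .46 -16 -5.7 .3 .42; .46 -20.6 -7.4 .3 .528"
}}

```text
clock: 11.6
eef_pos: [0.5185, 0.0029, 0.1758]
tool_rot: [0.797, 0.604, 0.0, 0.0]
ft_force: [1.4, -0.2, -0.9]
grip_width: 0.0237
grasp_force: 17.8
```

Call:
{"op": "send_rows", "data": {
  "motion": ".46 -4.3 .8 .1 .1; .46 -8.6 1.6 .2 .21; .46 -12.9 2.4 .3 .32; .46 -17.2 3.2 .3 .42; .46 -21.5 4 .3 .528"
}}

```text
clock: 12.1
eef_pos: [0.4996, -0.2153, 0.1728]
tool_rot: [0.927, 0.375, 0.0, 0.0]
ft_force: [1.3, -0.1, -0.7]
grip_width: 0.0238
grasp_force: 17.8
```

Call:
{"op": "send_rows", "data": {
  "motion": ".46 -4 3.5 .1 .12; .46 -8 7 .2 .25; .46 -11.5 10 .3 .37; .46 -14.5 12.5 .3 .46; .46 -16.6 14.3 .3 .528"
}}

```text
clock: 12.6
eef_pos: [0.4798, -0.4351, 0.1694]
tool_rot: [0.993, 0.119, 0.0, 0.001]
ft_force: [-0.1, -0.2, -1.1]
grip_width: 0.0234
grasp_force: 17.9
```

Run:
```python
from h import *
plan((.48,-.431,.17,-76))
cam('wrist','w3.png'); cv2.imwrite('pics/w3b.png',cv2.resize(cv2.imread('pics/w3.png'),(800,600)))
cam('top','top3.png')
```

```text
at [ 0.4798 -0.4351  0.1694] -76.32 w 0.0234 F [-0.1 -0.2 -1.1] g 17.9 t 12.6
  0.11 -0.40 -0.06  -0.006   rows 1
 --
```

View pics/w3b.png

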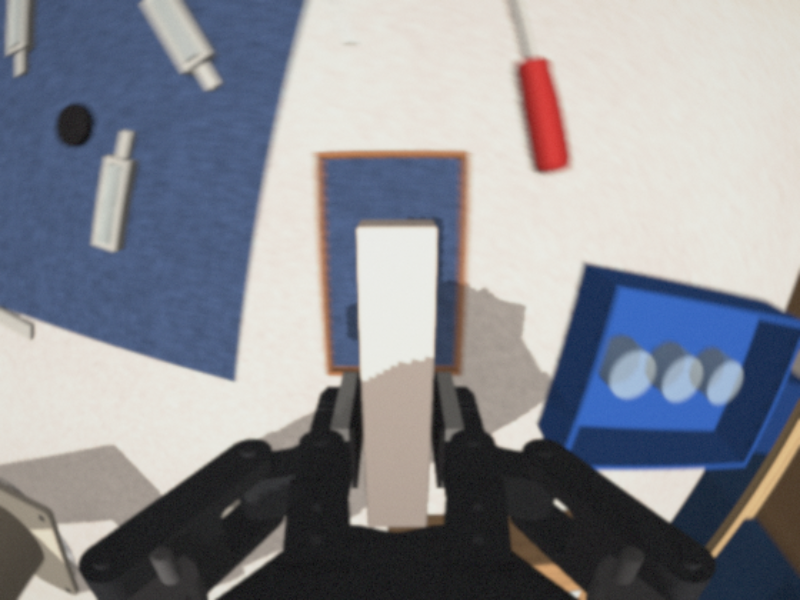

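The tray rim corners show at (318,155), (467,154), (460,373) and (330,372). The held bar's ends are at rows 226 and 525.

Run:
```python
from h import *
np.set_printoptions(precision=4,suppress=True)
q=[pt('wrist',u*.7,v*.7,.012)[:2] for u,v in((318,154),(467,154),(461,374),(329,373))]
print(np.array(q),np.mean(q,0)); print(np.degrees(np.arctan2(*((q[0]+q[1]-q[2]-q[3])[::-1]))),np.linalg.norm(q[0]-q[1]),np.linalg.norm((q[0]+q[1]-q[2]-q[3])/2))
print([pt('wrist',u*.7,v*.7,.178)[:2] for u,v in((397,226),(397,527))])
```

```text
[[ 0.5465 -0.369 ]
 [ 0.5689 -0.4614]
 [ 0.4181 -0.5005]
 [ 0.3961 -0.4065]] [ 0.4824 -0.4344]
14.249092661575366 0.09508773647518697 0.15540621741708793
[array([ 0.54 , -0.422]), array([ 0.424 , -0.4503])]
```

Call:
{"op": "send_rows", "data": {
  "motion": ".46 0 -.1 4 -.01; .46 0 -.1 8 -.01; .46 0 -.1 12 -.01; .46 0 -.1 15 -.01; .46 0 -.1 15.9 -.01"
}}

```text
clock: 13.2
eef_pos: [0.4782, -0.4275, 0.0082]
tool_rot: [0.992, 0.128, -0.002, -0.003]
ft_force: [-11.5, 10.4, 34.3]
grip_width: 0.0237
grasp_force: 22.2
```

Call:
{"op": "send_rows", "data": {
  "motion": ".46 0 0 .1 0; .46 0 0 .1 0; .4 0 0 .1 0; .3 0 0 .1 0; .2 0 0 .1 0"
}}

```text
clock: 13.7
eef_pos: [0.4811, -0.4312, 0.0102]
tool_rot: [0.992, 0.127, 0.001, 0.001]
ft_force: [0.8, -0.3, 0.6]
grip_width: 0.0341
grasp_force: 0.0
```

Call:
{"op": "send_rows", "data": {
  "motion": ".2 0 0 -2 0; .2 0 0 -6 0; .2 0 0 -10 0; .2 0 0 -15 0; .2 0 0 -20 0"
}}

```text
clock: 14.2
eef_pos: [0.4802, -0.4305, 0.2112]
tool_rot: [0.992, 0.127, -0.0, -0.0]
ft_force: [0.1, -1.3, -0.1]
grip_width: 0.0342
grasp_force: 0.0
```

Run:
```python
from h import *
np.set_printoptions(precision=4,suppress=True)
o=bot.get_obs()
im=cam('wrist','w4.png'); cam('top','top4.png')
print([(np.round(b['rect'],1),round(b['conf'],2)) for b in boxes_of('wrist','lens1')][:6])
print([(np.round(b['rect'],1),round(b['conf'],2)) for b in boxes_of('wrist','ref_bar')][:3])
cv2.imwrite('pics/w4b.png',cv2.resize(im[:,:,::-1],(800,600)))
plan((.46,-.21,.2,None))
```

```text
[(array([145.1,  33.6,  49.7,  67.3]), 0.92), (array([101. , 128.9,  30.5,  74.2]), 0.77), (array([37.6, 28.9, 19.7, 53.5]), 0.68)]
[(array([276.6, 177.3,  22.1, 108.1]), 0.86), (array([184.6, 303. ,  23.9,  24.6]), 0.32)]
at [ 0.4815 -0.4317  0.2121] -75.41 w 0.0342 F [ 0.2  0.1 -0.7] g 0.0 t 14.4
  3.51 -21.99 1.21  0.000   rows 5
 --
```

View pics/w4b.png

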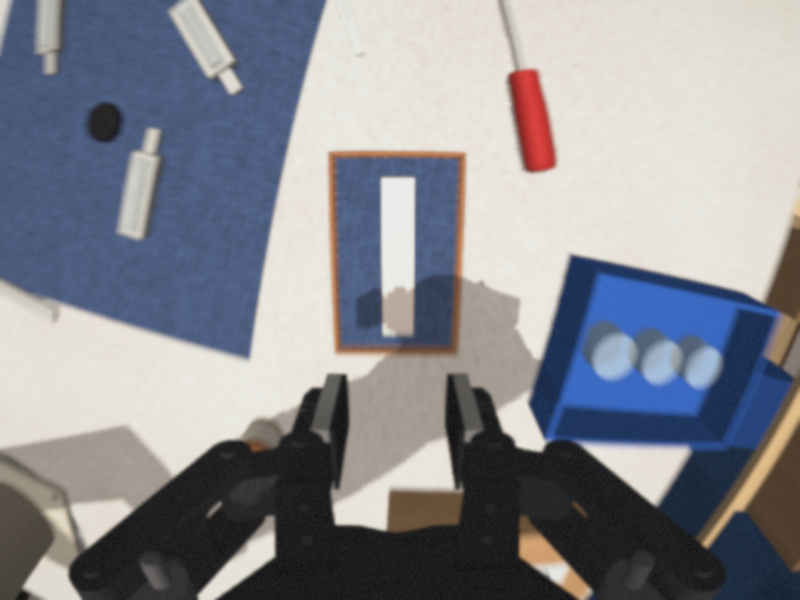

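The ref bar lies flat in the tray, (398,180)–(398,335). The lens bars show at (140,185), (205,45) and (48,30). I'll go to the nearest one first.

```bash
cat >> h.py <<'E'
from h import *
def lens(im, obs, cam, guess=None, zt=.010):
    "segment bright things on blue mat; return list of (centre of overall minAreaRect, size mm, heading tang->square)"
    hsv=cv2.cvtColor(im,cv2.COLOR_RGB2HSV); out=[]
    m=((hsv[:,:,1]<70)&(hsv[:,:,2]>90)).astype(np.uint8)
    n,l,st,_=cv2.connectedComponentsWithStats(m)
    for i in range(1,n):
        if not 60<st[i,4]<12000: continue
        ys,xs=np.where(l==i)
        if xs.min()<1 or ys.min()<1 or xs.max()>558 or ys.max()>418: continue
        P=np.array([pt(cam,u,v,zt,obs)[:2] for u,v in zip(xs,ys)])
        r=cv2.minAreaRect((P*1000).astype(np.float32)); L=max(r[1]);W=min(r[1])
        if not(65<L<110 and 14<W<40): continue
        c=np.array(r[0])/1000; a=np.linalg.eigh(np.cov(P.T))[1][:,1]
        s=(P-c)@a
        w=[np.ptp((P@np.array([-a[1],a[0]]))[k]) for k in (s>.036,s<-.036)]
        if w[0]<w[1]: a=-a
        out.append((np.round(c,4),np.round(r[1]),round(np.degrees(np.arctan2(a[1],a[0])),1),'block',np.round(c+a*.01,4)))
    return out
E
sed -i 's/^from h import \*$//' h.py
python3 - <<'E'
from h import *
o=bot.get_obs(); im=cv2.imread('pics/w4.png')[:,:,::-1].copy()
for r in lens(im,o,'wrist'): print('w',r)
for f in('top0','top4'):
    for r in lens(cv2.imread(f'pics/{f}.png')[:,:,::-1].copy(),o,'top'): print(f,r)
for u,v in((117,236),(143,240),(133,150),(161,156),(152,130)): print(pt('wrist',u*.7,v*.7,.012,o)[:2])
E
```

```text
Traceback (most recent call last):
  File "h.py", line 63, in lens
    P=np.array([pt(cam,u,v,zt,obs)[:2] for u,v in zip(xs,ys)])
                ~~^^^^^^^^^^^^^^^^
  File "h.py", line 19, in pt
    c,d=ray(n,u,v,obs); return c+d*(z-c[2])/d[2]
        ~~~^^^^^^^^^^^
  File "h.py", line 9, in ray
    m=vision.camera_model(n); f=210/np.tan(np.radians(m['fov_y'])/2)
ValueError: time passes only in moves, steps and waits
```

```bash
sed -i 's/vision.camera_model(n)/CM(n)/' h.py; sed -i '3a import functools\nCM=functools.lru_cache(lambda n:vision.camera_model(n))' h.py
python3 - <<'E'
from h import *
o=bot.get_obs(); im=cv2.imread('pics/w4.png')[:,:,::-1].copy()
for r in lens(im,o,'wrist'): print('w',r)
for f in('top0','top4'):
    for r in lens(cv2.imread(f'pics/{f}.png')[:,:,::-1].copy(),o,'top'): print(f,r)
for u,v in((117,236),(143,240),(133,150),(161,156),(152,130)): print(pt('wrist',u*.7,v*.7,.012,o)[:2])
E
```

```text
Traceback (most recent call last):
  File "h.py", line 70, in lens
    w=[np.ptp((P@np.array([-a[1],a[0]]))[k]) for k in (s>.036,s<-.036)]
       ~~~~~~^^^^^^^^^^^^^^^^^^^^^^^^^^^^^^^
ValueError: zero-size array to reduction operation maximum which has no identity
```

```bash
sed -i 's/(s>.036,s<-.036)/(s>s.max()-.012,s<s.min()+.012)/' h.py
python3 - <<'E'
from h import *
o=bot.get_obs(); im=cv2.imread('pics/w4.png')[:,:,::-1].copy()
for r in lens(im,o,'wrist'): print('w',r)
for f in('top0','top4'):
    for r in lens(cv2.imread(f'pics/{f}.png')[:,:,::-1].copy(),o,'top'): print(f,r)
for u,v in((117,236),(143,240),(133,150),(161,156),(152,130)): print(pt('wrist',u*.7,v*.7,.012,o)[:2])
E
```

```text
w (array([ 0.4947, -0.2141]), array([35., 97.]), np.float64(174.1), 'block', array([ 0.4848, -0.2131]))
w (array([ 0.5074, -0.8404]), array([68., 28.]), np.float64(-168.7), 'block', array([ 0.4976, -0.8424]))
w (array([ 0.1642, -0.7162]), array([72., 33.]), np.float64(-120.9), 'block', array([ 0.1591, -0.7248]))
top0 (array([ 0.6182, -0.0794]), array([93., 26.]), np.float64(16.5), 'block', array([ 0.6278, -0.0765]))
top0 (array([ 0.6092, -0.2505]), array([92., 26.]), np.float64(44.1), 'block', array([ 0.6164, -0.2436]))
top0 (array([ 0.4921, -0.2143]), array([24., 90.]), np.float64(176.3), 'block', array([ 0.4821, -0.2136]))
top4 (array([ 0.6182, -0.0794]), array([93., 26.]), np.float64(16.7), 'block', array([ 0.6278, -0.0765]))
top4 (array([ 0.6096, -0.2507]), array([92., 26.]), np.float64(44.3), 'block', array([ 0.6168, -0.2438]))
top4 (array([ 0.4891, -0.4313]), array([110.,  26.]), np.float64(13.9), 'block', array([ 0.4988, -0.4289]))
top4 (array([ 0.4921, -0.2143]), array([24., 90.]), np.float64(176.4), 'block', array([ 0.4821, -0.2137]))
[ 0.44709189 -0.19765138]
[ 0.44917007 -0.2245766 ]
[ 0.52130861 -0.20353196]
[ 0.52049955 -0.23119317]
[ 0.53978428 -0.21860893]
```

Run:
```python
from h import *
plan((.482,-.2137,.10,-93.6),(.482,-.2137,.0045,-93.6))
print(pt('top',313,220,.011))
```

```text
at [ 0.4815 -0.4317  0.2121] -75.41 w 0.0342 F [ 0.2  0.1 -0.7] g 0.0 t 14.4
  2.77 -10.54 5.60  0.159   rows 3
  1.07 -10.85 5.60  0.159   rows 3
 --
  0.00 0.00 9.55  -0.000   rows 3
 --
[ 0.53461811 -0.16502931  0.011     ]
```

Call:
{"op": "send_rows", "data": {
  "motion": "0 1 -3 1 .04; 0 2 -7 3 .1; 0 2.8 -10.5 5.6 .159"
}}

```text
clock: 14.7
eef_pos: [0.4806, -0.3206, 0.1517]
tool_rot: [0.999, 0.046, -0.0, -0.0]
ft_force: [0.3, 0.3, -0.1]
grip_width: 0.0425
grasp_force: 0.0
```

Call:
{"op": "send_rows", "data": {
  "motion": "0 .5 -4 2 .06; 0 .9 -8 4 .12; 0 1.1 -10.2 5.6 .159; 0 1.1 -10.85 5.6 .159; 0 1.1 -10.85 5.6 .159"
}}

```text
clock: 15.2
eef_pos: [0.4808, -0.212, 0.0963]
tool_rot: [1.0, -0.03, -0.001, -0.0]
ft_force: [1.3, -0.7, -0.7]
grip_width: 0.0428
grasp_force: 0.0
```

Call:
{"op": "send_rows", "data": {
  "motion": "0 0 0 3 0; 0 0 0 6 0; 0 0 0 8 0; 0 0 0 9 0; 0 0 0 9 0"
}}

```text
clock: 15.7
eef_pos: [0.4811, -0.2139, 0.0064]
tool_rot: [0.999, -0.032, -0.001, -0.0]
ft_force: [0.3, 0.7, 0.4]
grip_width: 0.0426
grasp_force: 0.0
```

Run:
```python
from h import *
plan((.482,-.2137,.0045,-93.6))
```

```text
at [ 0.4811 -0.2139  0.0064] -93.69 w 0.0426 F [0.3 0.7 0.4] g 0.0 t 15.7
  0.08 -0.03 0.19  -0.002   rows 1
 --
```

Call:
{"op": "send_rows", "data": {
  "motion": ".15 0 0 .15 0; .3 0 0 .15 0; .36 0 0 .15 0; .4 0 0 .15 0; .43 0 0 .15 0"
}}

```text
clock: 16.2
eef_pos: [0.4822, -0.2133, 0.0064]
tool_rot: [1.0, -0.032, 0.001, 0.0]
ft_force: [0.4, -0.4, -0.1]
grip_width: 0.0243
grasp_force: 0.3
```

Call:
{"op": "send_rows", "data": {
  "motion": ".45 0 0 0 0; .45 0 0 0 0; .45 0 0 0 0; .45 0 0 -.3 0; .45 0 0 -1 0"
}}

```text
clock: 16.7
eef_pos: [0.4806, -0.2123, 0.015]
tool_rot: [1.0, -0.032, -0.001, -0.001]
ft_force: [0.1, -0.4, -1.2]
grip_width: 0.0239
grasp_force: 8.9
```

Call:
{"op": "send_rows", "data": {
  "motion": ".45 0 0 -2 0; .45 0 0 -5 0; .45 0 0 -8 0; .45 0 0 -11 0; .45 0 0 -12 0"
}}

```text
clock: 17.2
eef_pos: [0.4834, -0.2136, 0.1391]
tool_rot: [0.999, -0.032, 0.002, 0.001]
ft_force: [0.5, -0.4, -0.3]
grip_width: 0.0232
grasp_force: 8.9
```

Run:
```python
from h import *
np.set_printoptions(precision=4,suppress=True)
o=bot.get_obs(); print(o['joint_pos'])
ex=np.array([.9603,.279]);ey=np.array([-.279,.9603])
for s in(-.0452,.0148,.0748): print(ex*(.641-.035-.010)+ey*s)
t=ex*.596+ey*.0748
# rotate +196: two stages
plan((.50,-.02,.14,4),(*t,.14,106.2))
```

```text
[-0.4162  0.3499 -0.0919  1.1237  0.0002  2.7884]
[0.5849 0.1229]
[0.5682 0.1805]
[0.5515 0.2381]
at [ 0.4834 -0.2136  0.1391] -93.61 w 0.0232 F [ 0.5 -0.4 -0.3] g 8.9 t 17.2
  0.15 -6.48 -0.03  0.479   rows 4
  -2.86 -5.81 -0.03  0.479   rows 4
  -5.22 -3.84 -0.03  0.479   rows 4
 --
  -12.69 -3.47 0.00  0.679   rows 5
  -12.06 5.27 0.00  0.679   rows 5
 --
```

Run:
```python
from h import *
plan((.50,-.02,.14,4,1),(.5515,.2381,.14,106.2,1))
```

```text
at [ 0.4834 -0.2136  0.1391] -93.61 w 0.0232 F [ 0.5 -0.4 -0.3] g 8.9 t 17.2
  0.15 -6.48 -0.03  -0.568   rows 5
  3.61 -5.38 -0.03  -0.568   rows 5
  5.93 -2.60 -0.03  -0.568   rows 5
 --
  8.46 2.31 0.00  -0.595   rows 5
  5.71 6.66 0.00  -0.595   rows 5
  1.01 8.72 0.00  -0.595   rows 5
 --
```

Call:
{"op": "send_rows", "data": {
  "motion": ".46 0 -1 0 -.08; .46 0 -2.2 0 -.2; .46 .1 -3.7 0 -.33; .46 .1 -5.1 0 -.45; .46 .2 -6.5 0 -.568"
}}

```text
clock: 17.7
eef_pos: [0.4869, -0.1474, 0.1346]
tool_rot: [0.968, 0.252, -0.001, -0.001]
ft_force: [0.4, -0.7, -0.4]
grip_width: 0.0235
grasp_force: 16.2
```

Call:
{"op": "send_rows", "data": {
  "motion": ".46 .7 -1 0 -.115; .46 1.4 -2.2 0 -.23; .46 2.1 -3.2 0 -.34; .46 2.9 -4.3 0 -.455; .46 3.6 -5.4 0 -.568"
}}

```text
clock: 18.2
eef_pos: [0.4924, -0.0828, 0.1346]
tool_rot: [0.858, 0.513, -0.001, -0.001]
ft_force: [0.6, -0.4, -1.1]
grip_width: 0.0234
grasp_force: 16.2
```

Call:
{"op": "send_rows", "data": {
  "motion": ".46 1.2 -.5 0 -.115; .46 2.4 -1 0 -.23; .46 3.6 -1.6 0 -.34; .46 4.8 -2.1 0 -.455; .46 5.9 -2.6 0 -.568"
}}

```text
clock: 18.7
eef_pos: [0.4977, -0.0186, 0.1346]
tool_rot: [0.68, 0.733, -0.001, -0.001]
ft_force: [0.7, -0.1, 0.1]
grip_width: 0.0233
grasp_force: 16.2
```

Call:
{"op": "send_rows", "data": {
  "motion": ".46 1.7 .5 0 -.12; .46 3.4 .9 0 -.24; .46 5.1 1.4 0 -.36; .46 6.8 1.9 0 -.48; .46 8.5 2.3 0 -.595"
}}

```text
clock: 19.2
eef_pos: [0.5149, 0.0677, 0.1346]
tool_rot: [0.435, 0.9, -0.001, -0.001]
ft_force: [-0.1, -0.4, -1.2]
grip_width: 0.0236
grasp_force: 16.2
```

Call:
{"op": "send_rows", "data": {
  "motion": ".46 1.1 1.3 0 -.12; .46 2.3 2.7 0 -.24; .46 3.4 4 0 -.36; .46 4.6 5.3 0 -.48; .46 5.7 6.7 0 -.595"
}}

```text
clock: 19.7
eef_pos: [0.5322, 0.1538, 0.1344]
tool_rot: [0.152, 0.988, -0.0, -0.001]
ft_force: [-0.1, -0.3, -1.1]
grip_width: 0.0233
grasp_force: 16.2
```

Call:
{"op": "send_rows", "data": {
  "motion": ".46 .2 1.8 0 -.13; .46 .4 3.6 0 -.26; .46 .6 5.5 0 -.4; .46 .8 7.3 0 -.51; .46 1 8.7 0 -.595"
}}

```text
clock: 20.2
eef_pos: [0.5496, 0.24, 0.1343]
tool_rot: [-0.144, 0.99, -0.0, -0.001]
ft_force: [-0.6, -0.4, -0.5]
grip_width: 0.0232
grasp_force: 16.2
```

Run:
```python
from h import *
plan((.5515,.2381,.14,106.2))
cam('wrist','w5.png'); cv2.imwrite('pics/w5b.png',cv2.resize(cv2.imread('pics/w5.png'),(800,600)))
```

```text
at [0.5496 0.24   0.1343] 106.55 w 0.0232 F [-0.6 -0.4 -0.5] g 16.2 t 20.2
  -0.13 -0.24 -0.57  0.006   rows 1
 --
```

View pics/w5b.png

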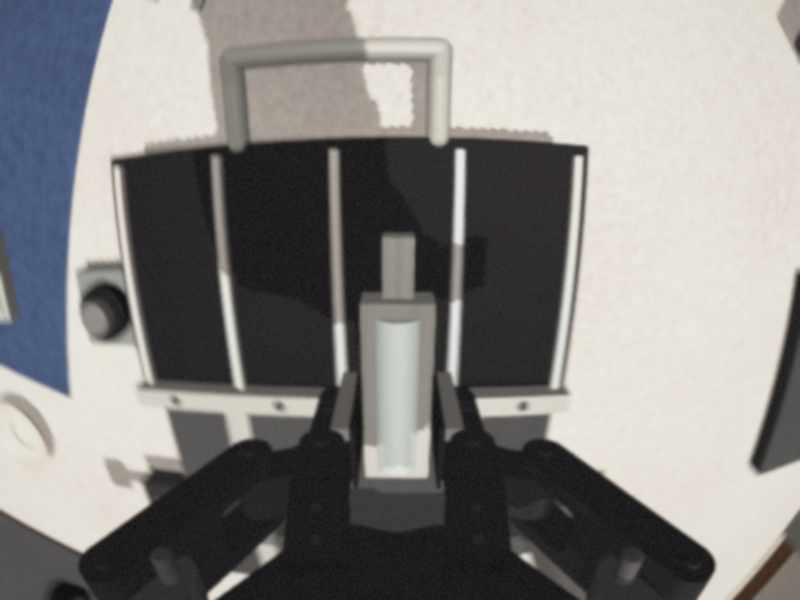

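The bar is held with its tang towards the robot. Ribs are at (340,350) and (455,350), and the fence's near edge is at rows 386 (col 240) and 388 (col 480).

Run:
```python
from h import *
np.set_printoptions(precision=4,suppress=True)
ex=np.array([.9603,.279]);ey=np.array([-.279,.9603])
o=bot.get_obs()
for n,u,v,z in[('r0',128,220,.055),('r1a',219,180,.055),('r1',237,350,.055),('r2a',334,180,.055),('r2',340,350,.055),('r3a',460,180,.055),('r3',455,350,.055),('r4',576,220,.055),('f1',165,384,.062),('f2',255,388,.062),('f3',540,391,.062),('f4',480,390,.062),('bar1',255,48,.062),('bar2',420,47,.062),('tang',398,235,.08+.002+.134-.08),('sq',397,479,.143)]:
    p=pt('wrist',u*.7,v*.7,z,o)[:2]; print(n,p,'ex,ey',np.array([p@ex,p@ey]))
p=np.array(o['eef_pos'][:2]); print('tcp',p@ex,p@ey)
```

```text
r0 [0.5408 0.088 ] ex,ey [ 0.5439 -0.0664]
r1a [0.508  0.1372] ex,ey [ 0.5261 -0.0099]
r1 [0.5957 0.1642] ex,ey [ 0.6178 -0.0085]
r2a [0.4937 0.1937] ex,ey [0.5281 0.0483]
r2 [0.5781 0.219 ] ex,ey [0.6163 0.049 ]
r3a [0.4764 0.2511] ex,ey [0.5275 0.1082]
r3 [0.5607 0.2772] ex,ey [0.6157 0.1097]
r4 [0.4759 0.314 ] ex,ey [0.5446 0.1688]
f1 [0.6282 0.1254] ex,ey [ 0.6383 -0.0549]
f2 [0.6115 0.1794] ex,ey [0.6373 0.0017]
f3 [0.5684 0.3296] ex,ey [0.6378 0.1579]
f4 [0.5765 0.2964] ex,ey [0.6363 0.1238]
bar1 [0.4413 0.1406] ex,ey [0.463  0.0119]
bar2 [0.4223 0.2143] ex,ey [0.4653 0.0879]
tang [0.496  0.2258] ex,ey [0.5393 0.0784]
sq [0.5812 0.2511] ex,ey [0.6282 0.079 ]
tcp 0.5955555231694342 0.07899421841260865
```

Call:
{"op": "send_rows", "data": {
  "motion": ".46 0 -.1 2.5 .005; .46 0 -.15 5 .005; .46 0 -.15 6.5 .005; .46 0 -.15 7.3 .005; .46 0 -.15 7.3 .005"
}}

```text
clock: 20.75
eef_pos: [0.5492, 0.2368, 0.0609]
tool_rot: [-0.139, 0.99, -0.001, -0.002]
ft_force: [-0.4, -0.4, -1.1]
grip_width: 0.0234
grasp_force: 16.2
```

Call:
{"op": "send_rows", "data": {
  "motion": ".46 0 0 0 0; .46 0 0 0 0; .46 0 0 .1 0; .46 0 0 .2 0; .46 0 0 .3 0"
}}

```text
clock: 21.25
eef_pos: [0.5508, 0.2378, 0.0602]
tool_rot: [-0.139, 0.99, 0.0, 0.0]
ft_force: [0.2, 0.2, -0.2]
grip_width: 0.0234
grasp_force: 16.2
```

Call:
{"op": "send_rows", "data": {
  "motion": ".46 0 0 .1 0; .46 0 0 .2 0; .46 0 0 .2 0; .46 0 0 .2 0; .46 0 0 .2 0"
}}

```text
clock: 21.75
eef_pos: [0.5506, 0.2377, 0.0578]
tool_rot: [-0.139, 0.99, 0.0, 0.0]
ft_force: [0.5, -0.4, -1.6]
grip_width: 0.0231
grasp_force: 16.2
```

Call:
{"op": "send_rows", "data": {
  "motion": ".46 0 0 .05 0; .46 0 0 .1 0; .46 0 0 .1 0; .46 0 0 .1 0; .46 0 0 .1 0"
}}

```text
clock: 22.25
eef_pos: [0.5506, 0.2377, 0.0568]
tool_rot: [-0.139, 0.99, 0.0, 0.0]
ft_force: [-0.2, -0.6, -0.4]
grip_width: 0.0236
grasp_force: 16.2
```

Call:
{"op": "send_rows", "data": {
  "motion": ".46 0 0 .05 0; .46 -.2 0 .05 0; .46 -.4 0 .05 0; .46 -.5 0 .05 0; .46 -.5 0 .05 0"
}}

```text
clock: 22.75
eef_pos: [0.5556, 0.2392, 0.0565]
tool_rot: [-0.139, 0.99, 0.0, 0.0]
ft_force: [-1.1, -0.1, 2.1]
grip_width: 0.0236
grasp_force: 16.6
```

Call:
{"op": "send_rows", "data": {
  "motion": ".46 -.1 0 0 0; .46 -.2 0 0 0; .46 -.3 0 0 0; .46 -.3 0 0 0; .46 -.3 0 0 0"
}}

```text
clock: 23.25
eef_pos: [0.5584, 0.24, 0.0565]
tool_rot: [-0.139, 0.99, 0.0, 0.0]
ft_force: [-3.3, -2.0, 5.6]
grip_width: 0.0234
grasp_force: 16.8
```

Call:
{"op": "send_rows", "data": {
  "motion": ".46 -.1 0 0 0; .46 -.2 0 0 0; .46 -.2 0 0 0; .46 -.2 0 0 0"
}}

```text
clock: 23.65
eef_pos: [0.5602, 0.2405, 0.0565]
tool_rot: [-0.139, 0.99, 0.0, 0.0]
ft_force: [-3.2, -1.1, 5.3]
grip_width: 0.0231
grasp_force: 16.9
```

Call:
{"op": "send_rows", "data": {
  "motion": ".46 -.1 0 0 0; .46 -.2 0 0 0; .46 -.2 0 0 0; .46 -.2 0 0 0"
}}

```text
clock: 24.05
eef_pos: [0.5614, 0.2408, 0.0565]
tool_rot: [-0.139, 0.99, -0.0, -0.001]
ft_force: [-5.9, -0.8, 6.0]
grip_width: 0.0233
grasp_force: 17.0
```

Call:
{"op": "send_rows", "data": {
  "motion": ".46 -.1 0 0 0; .46 -.2 0 0 0; .46 -.2 0 0 0; .46 -.2 0 0 0"
}}

```text
clock: 24.45
eef_pos: [0.5632, 0.2413, 0.0565]
tool_rot: [-0.139, 0.99, -0.0, -0.001]
ft_force: [-5.5, -1.9, 6.4]
grip_width: 0.0234
grasp_force: 17.0
```

Call:
{"op": "send_rows", "data": {
  "motion": ".46 -.1 0 0 0; .46 -.2 0 0 0; .46 -.2 0 0 0; .46 -.2 0 0 0"
}}

```text
clock: 24.85
eef_pos: [0.5651, 0.2419, 0.0565]
tool_rot: [-0.139, 0.99, -0.0, -0.001]
ft_force: [-5.0, -1.1, 6.7]
grip_width: 0.0237
grasp_force: 17.0
```

Call:
{"op": "send_rows", "data": {
  "motion": ".44 0 0 0 0; .41 0 0 0 0; .38 0 0 0 0; .38 0 0 0 0; .38 0 0 -.3 0"
}}

```text
clock: 25.35
eef_pos: [0.5659, 0.242, 0.0587]
tool_rot: [-0.139, 0.99, -0.0, -0.0]
ft_force: [0.7, 0.5, -0.2]
grip_width: 0.0261
grasp_force: 0.0
```

Call:
{"op": "send_rows", "data": {
  "motion": ".38 0 0 -.5 0; .38 0 0 -1.2 0; .3 0 0 -3 0; .2 0 0 -7 0; .1 0 0 -11 0"
}}

```text
clock: 25.85
eef_pos: [0.5654, 0.2419, 0.1703]
tool_rot: [-0.139, 0.99, -0.0, -0.001]
ft_force: [1.0, 0.4, 0.3]
grip_width: 0.0386
grasp_force: 0.0
```

Run:
```python
from h import *
plan()
im=cam('wrist','w6.png'); cv2.imwrite('pics/w6b.png',cv2.resize(im[60:340,60:433,::-1],(799,600),interpolation=cv2.INTER_CUBIC))
```

```text
at [0.5654 0.2419 0.1703] 106.0 w 0.0386 F [1.  0.4 0.3] g 0.0 t 25.85
```

View pics/w6b.png

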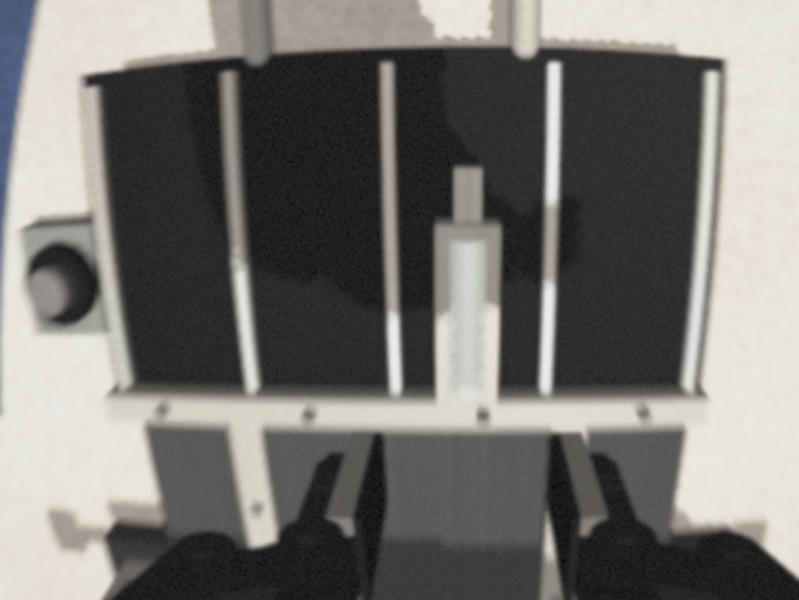

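Bar 1 sits against the fence in lane 3: edges 437–498 between ribs at 396 and 546, about 1 mm off centre. Next is the bar at the upper left of the mat.

Run:
```python
from h import *
o=bot.get_obs(); im=cam('top','top5.png')
for r in lens(im,o,'top'): print(r)
plan((.6278,-.0765,.10,106.6),(.6278,-.0765,.01,106.6))
```

```text
(array([ 0.6182, -0.0794]), array([93., 26.]), np.float64(16.6), 'block', array([ 0.6278, -0.0766]))
(array([ 0.6092, -0.2506]), array([92., 26.]), np.float64(44.2), 'block', array([ 0.6164, -0.2436]))
at [0.5699 0.2438 0.1773] 106.0 w 0.0387 F [0.5 0.1 0.7] g 0.0 t 25.95
  1.63 -16.19 3.86  -0.005   rows 4
  1.72 -16.18 3.86  -0.005   rows 4
 --
  0.00 0.00 9.00  0.000   rows 3
 --
```

Call:
{"op": "send_rows", "data": {
  "motion": "0 .4 -4 .5 0; 0 .8 -8 1.5 0; 0 1.2 -12 2.8 -.005; 0 1.6 -16.2 3.9 -.005"
}}

```text
clock: 26.35
eef_pos: [0.5953, 0.0809, 0.1302]
tool_rot: [-0.142, 0.99, 0.0, 0.0]
ft_force: [1.1, 0.2, -1.1]
grip_width: 0.0426
grasp_force: 0.0
```

Call:
{"op": "send_rows", "data": {
  "motion": "0 .4 -4.3 .5 0; 0 .8 -8.6 1.5 0; 0 1.2 -12.8 2.8 -.005; 0 1.7 -15.5 3.9 -.005; 0 1.7 -16.2 3.9 -.005"
}}

```text
clock: 26.85
eef_pos: [0.6231, -0.0817, 0.0894]
tool_rot: [-0.142, 0.99, 0.0, -0.002]
ft_force: [-0.5, -0.0, -0.5]
grip_width: 0.0426
grasp_force: 0.0
```

Call:
{"op": "send_rows", "data": {
  "motion": "0 0 0 0 0; 0 0 0 3 0; 0 0 0 6 0; 0 0 0 8 0; 0 0 0 8.4 0"
}}

```text
clock: 27.35
eef_pos: [0.6225, -0.076, 0.0052]
tool_rot: [-0.145, 0.989, 0.001, -0.002]
ft_force: [-1.3, -0.5, 0.3]
grip_width: 0.0426
grasp_force: 0.0
```

Run:
```python
from h import *
cam('top','top6.png')
plan((.6278,-.0765,.0060,106.6))
```

```text
at [ 0.6232 -0.0763  0.006 ] 106.7 w 0.0426 F [-1.3  1.  -0.3] g 0.0 t 27.4
  -0.43 -0.15 0.00  0.002   rows 1
 --
```

Call:
{"op": "send_rows", "data": {
  "motion": ".15 -.4 -.1 0 0; .3 -.4 -.1 0 0; .36 -.4 -.1 0 0; .4 -.4 -.1 0 0; .43 -.4 -.1 0 0"
}}

```text
clock: 27.9
eef_pos: [0.6288, -0.0781, 0.008]
tool_rot: [-0.144, 0.99, 0.0, 0.001]
ft_force: [0.9, 0.1, -0.4]
grip_width: 0.0242
grasp_force: 0.3
```

Call:
{"op": "send_rows", "data": {
  "motion": ".455 0 0 0 0; .455 0 0 0 0; .455 0 0 0 0; .455 0 0 -.3 0; .455 0 0 -1 0"
}}

```text
clock: 28.4
eef_pos: [0.6272, -0.0783, 0.0162]
tool_rot: [-0.144, 0.99, 0.0, -0.002]
ft_force: [-0.9, 0.5, -0.7]
grip_width: 0.0236
grasp_force: 11.7
```

Call:
{"op": "send_rows", "data": {
  "motion": ".455 0 0 -2 0; .455 0 0 -5 0; .455 0 0 -8 0; .455 0 0 -11 0; .455 0 0 -12 0"
}}

```text
clock: 28.9
eef_pos: [0.6304, -0.0786, 0.1412]
tool_rot: [-0.144, 0.99, -0.001, 0.003]
ft_force: [1.3, 0.3, -1.7]
grip_width: 0.0237
grasp_force: 11.7
```

Run:
```python
from h import *
ex=np.array([.9603,.279]);ey=np.array([-.279,.9603])
plan((*(ex*.597+ey*.0157),.135,106.1))
```

```text
at [ 0.6304 -0.0786  0.1412] 106.56 w 0.0237 F [ 1.3  0.3 -1.7] g 11.7 t 28.9
  -0.76 13.35 0.31  0.004   rows 3
  -0.71 13.35 0.31  0.004   rows 3
 --
```

Call:
{"op": "send_rows", "data": {
  "motion": ".46 -.1 2 .1 0; .46 -.3 5 .2 0; .46 -.5 8 .3 .004; .46 -.6 11 .3 .004; .46 -.8 13.4 .3 .004"
}}

```text
clock: 29.4
eef_pos: [0.5954, 0.0549, 0.1318]
tool_rot: [-0.143, 0.99, 0.0, -0.002]
ft_force: [-0.1, 0.8, -0.6]
grip_width: 0.0232
grasp_force: 15.1
```

Call:
{"op": "send_rows", "data": {
  "motion": ".46 -.2 3 .1 0; .46 -.4 6.5 .2 0; .46 -.6 10 .3 .004; .46 -.7 12.5 .3 .004; .46 -.7 13.3 .3 .004"
}}

```text
clock: 29.9
eef_pos: [0.5646, 0.1851, 0.129]
tool_rot: [-0.142, 0.99, 0.0, -0.002]
ft_force: [0.6, -1.0, -0.6]
grip_width: 0.0233
grasp_force: 15.1
```

Call:
{"op": "send_rows", "data": {
  "motion": ".46 0 0 1 0; .46 0 0 3 0; .46 0 0 5 0; .46 0 0 6 0; .46 0 0 6 0"
}}

```text
clock: 30.4
eef_pos: [0.5654, 0.1805, 0.0685]
tool_rot: [-0.139, 0.99, -0.001, -0.003]
ft_force: [0.8, 0.3, -0.2]
grip_width: 0.0233
grasp_force: 15.1
```

Call:
{"op": "send_rows", "data": {
  "motion": ".46 0 0 0 0; .46 0 0 0 0; .46 0 0 0 0"
}}

```text
clock: 30.7
eef_pos: [0.5681, 0.1823, 0.0724]
tool_rot: [-0.14, 0.99, 0.0, 0.001]
ft_force: [0.2, 0.6, -0.5]
grip_width: 0.0233
grasp_force: 15.1
```

Run:
```python
from h import *
ex=np.array([.9603,.279]);ey=np.array([-.279,.9603])
plan((*(ex*.597+ey*.0157),.0585,106.1))
```

```text
at [0.5681 0.1823 0.0724] 106.09 w 0.0233 F [ 0.2  0.6 -0.5] g 15.1 t 30.7
  -0.06 -0.08 1.39  -0.000   rows 1
 --
```

Call:
{"op": "send_rows", "data": {
  "motion": ".46 -.1 -.1 .4 0; .46 -.1 -.1 .8 0; .46 -.1 -.1 1.1 0; .46 -.1 -.1 1.2 0; .46 -.1 -.1 1.2 0"
}}

```text
clock: 31.2
eef_pos: [0.5681, 0.1815, 0.0588]
tool_rot: [-0.14, 0.99, -0.0, -0.0]
ft_force: [0.6, 0.5, -0.3]
grip_width: 0.0233
grasp_force: 15.1
```

Call:
{"op": "send_rows", "data": {
  "motion": ".46 0 0 .05 0; .46 0 0 .1 0; .46 0 0 .15 0; .46 0 0 .15 0; .46 0 0 .15 0"
}}

```text
clock: 31.7
eef_pos: [0.5686, 0.1816, 0.058]
tool_rot: [-0.14, 0.99, 0.0, 0.0]
ft_force: [-0.0, -0.9, 1.2]
grip_width: 0.0236
grasp_force: 15.2
```

Call:
{"op": "send_rows", "data": {
  "motion": ".46 0 0 .05 0; .46 0 0 .1 0; .46 0 0 .1 0; .46 0 0 .1 0"
}}

```text
clock: 32.1
eef_pos: [0.5686, 0.1816, 0.058]
tool_rot: [-0.14, 0.99, 0.0, 0.0]
ft_force: [-3.7, -0.1, 6.2]
grip_width: 0.0233
grasp_force: 15.8
```

Call:
{"op": "send_rows", "data": {
  "motion": ".46 0 0 -.07 0; .46 -.2 0 -.07 0; .46 -.4 0 -.07 0; .46 -.6 0 -.07 0; .46 -.6 0 -.07 0"
}}

```text
clock: 32.6
eef_pos: [0.5736, 0.183, 0.058]
tool_rot: [-0.14, 0.99, -0.0, -0.001]
ft_force: [-4.5, -0.3, 5.1]
grip_width: 0.0233
grasp_force: 15.8
```

Call:
{"op": "send_rows", "data": {
  "motion": ".46 -.1 0 0 0; .46 -.2 0 0 0; .46 -.2 0 0 0; .46 -.2 0 0 0"
}}

```text
clock: 33.0
eef_pos: [0.5753, 0.1835, 0.058]
tool_rot: [-0.14, 0.99, -0.0, -0.001]
ft_force: [-4.1, -0.5, 6.5]
grip_width: 0.0232
grasp_force: 15.8
```

Call:
{"op": "send_rows", "data": {
  "motion": ".46 -.1 0 0 0; .46 -.2 0 0 0; .46 -.2 0 0 0; .46 -.2 0 0 0"
}}

```text
clock: 33.4
eef_pos: [0.5772, 0.184, 0.058]
tool_rot: [-0.14, 0.99, -0.0, -0.001]
ft_force: [-4.1, -1.4, 7.0]
grip_width: 0.0234
grasp_force: 15.8
```

Call:
{"op": "send_rows", "data": {
  "motion": ".46 -.1 0 0 0; .46 -.2 0 0 0; .46 -.2 0 0 0; .46 -.2 0 0 0"
}}

```text
clock: 33.8
eef_pos: [0.5791, 0.1846, 0.058]
tool_rot: [-0.14, 0.99, -0.0, -0.001]
ft_force: [-4.4, -1.0, 6.9]
grip_width: 0.0233
grasp_force: 15.8
```

Call:
{"op": "send_rows", "data": {
  "motion": ".46 -.1 0 0 0; .46 -.2 0 0 0; .46 -.2 0 0 0; .46 -.2 0 0 0"
}}

```text
clock: 34.2
eef_pos: [0.5809, 0.1851, 0.058]
tool_rot: [-0.14, 0.99, -0.0, -0.001]
ft_force: [-5.1, -1.5, 6.2]
grip_width: 0.0235
grasp_force: 15.8
```

Call:
{"op": "send_rows", "data": {
  "motion": ".46 -.1 0 0 0; .46 -.2 0 0 0; .46 -.2 0 0 0; .46 -.2 0 0 0"
}}

```text
clock: 34.6
eef_pos: [0.5825, 0.1855, 0.058]
tool_rot: [-0.14, 0.99, -0.0, -0.001]
ft_force: [-4.7, -1.6, 7.6]
grip_width: 0.0236
grasp_force: 15.9
```

Run:
```python
from h import *
plan()
im=cam('wrist','w7.png'); cv2.imwrite('pics/w7b.png',cv2.resize(im[::,:,::-1],(800,600),interpolation=cv2.INTER_CUBIC))
```

```text
at [0.5825 0.1855 0.058 ] 106.11 w 0.0236 F [-4.7 -1.6  7.6] g 15.9 t 34.6
```

View pics/w7b.png

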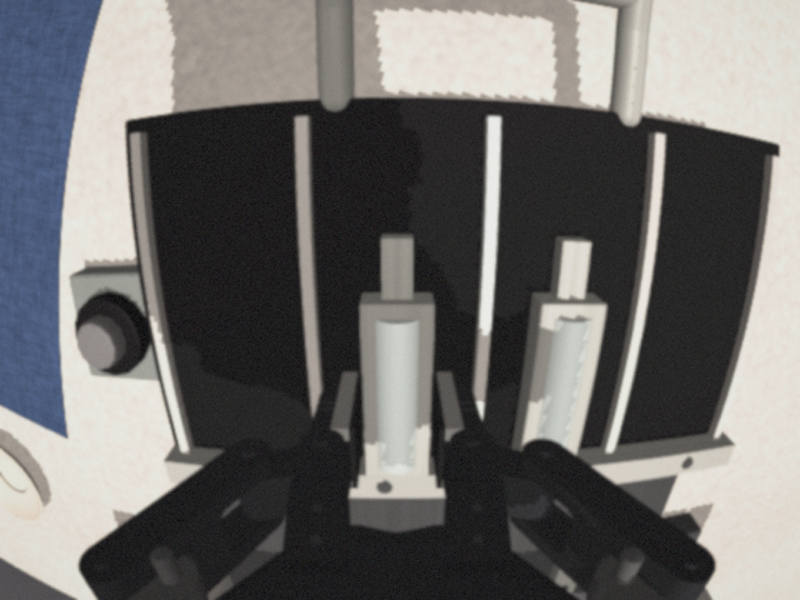

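Two bars are on the plate, with tang tips at (397,236) and (574,239) and block corners at row 293. I compare their positions along the lane.

Run:
```python
from h import *
ex=np.array([.9603,.279]);ey=np.array([-.279,.9603]); o=bot.get_obs()
for n,u,v,z in [('tip2',397,236,.058),('tip3',574,239,.058),('blk2L',361,294,.063),('blk2R',434,294,.063),('blk3L',534,292,.063),('blk3R',606,302,.063),('r1',307,250,.055),('r2',488,250,.055),('r3',648,250,.055),('f',180,450,.062),('f',650,458,.062)]:
    p=pt('wrist',u*.7,v*.7,z,o)[:2]; print(n,round(p@ex,4),round(p@ey,4))
```

```text
tip2 0.5555 0.0154
tip3 0.5555 0.0733
blk2L 0.5728 0.0042
blk2R 0.5729 0.0269
blk3L 0.5722 0.0592
blk3R 0.5756 0.0856
r1 0.5604 -0.0137
r2 0.5605 0.0449
r3 0.559 0.1043
f 0.6389 -0.072
f 0.646 0.1225
```

Call:
{"op": "send_rows", "data": {
  "motion": ".46 -.1 0 0 0; .46 -.2 0 0 0; .46 -.25 0 0 0; .44 -.25 0 0 0; .41 -.25 0 0 0"
}}

```text
clock: 35.15
eef_pos: [0.5865, 0.1867, 0.0573]
tool_rot: [-0.14, 0.99, 0.0, 0.0]
ft_force: [0.7, -0.1, 0.3]
grip_width: 0.0253
grasp_force: 0.0
```

Call:
{"op": "send_rows", "data": {
  "motion": ".38 0 0 0 0; .38 0 0 0 0; .38 0 0 -.3 0; .38 0 0 -.8 0; .38 0 0 -1.8 0"
}}

```text
clock: 35.65
eef_pos: [0.5858, 0.1865, 0.0754]
tool_rot: [-0.14, 0.99, -0.0, -0.001]
ft_force: [1.0, -0.3, -0.4]
grip_width: 0.0264
grasp_force: 0.0
```

Call:
{"op": "send_rows", "data": {
  "motion": ".3 0 0 -3 0; .2 0 0 -7 0; .1 0 0 -11 0; 0 0 0 -11 0; 0 0 0 -11 0"
}}

```text
clock: 36.15
eef_pos: [0.5873, 0.187, 0.188]
tool_rot: [-0.14, 0.99, 0.0, 0.002]
ft_force: [-0.4, 0.5, -0.1]
grip_width: 0.0427
grasp_force: 0.0
```

Run:
```python
from h import *
im=cam('wrist','w8.png'); 
o=bot.get_obs(); im=cam('top','top7.png')
for r in lens(im,o,'top'): print(r)
plan((.6164,-.2436,.10,134.2),(.6164,-.2436,.014,134.2))
```

```text
(array([ 0.6091, -0.2504]), array([92., 26.]), np.float64(44.5), 'block', array([ 0.6162, -0.2434]))
at [0.5856 0.1864 0.1848] 106.11 w 0.0428 F [ 0.1 -0.  -0.6] g 0.0 t 36.25
  4.49 -21.08 4.24  -0.245   rows 5
  9.47 -19.36 4.24  -0.245   rows 5
 --
  0.00 0.00 8.60  -0.000   rows 2
 --
```

Call:
{"op": "send_rows", "data": {
  "motion": "0 .9 -4.2 .8 -.05; 0 1.8 -8.4 1.6 -.1; 0 2.7 -12.6 2.5 -.15; 0 3.6 -16.9 3.4 -.2; 0 4.5 -21.1 4.2 -.245"
}}

```text
clock: 36.75
eef_pos: [0.6, -0.0302, 0.1411]
tool_rot: [-0.261, 0.965, 0.001, -0.002]
ft_force: [0.8, -0.8, -0.1]
grip_width: 0.0428
grasp_force: 0.0
```

Call:
{"op": "send_rows", "data": {
  "motion": "0 1.9 -3.9 .8 -.05; 0 3.8 -7.8 1.6 -.1; 0 5.7 -11.6 2.5 -.15; 0 7.6 -15.5 3.4 -.2; 0 9.5 -19.4 4.2 -.247"
}}

```text
clock: 37.25
eef_pos: [0.6153, -0.2452, 0.0989]
tool_rot: [-0.378, 0.926, 0.001, -0.001]
ft_force: [1.0, 0.2, 0.7]
grip_width: 0.0431
grasp_force: 0.0
```

Call:
{"op": "send_rows", "data": {
  "motion": "0 0 0 0 0; 0 0 0 2 0; 0 0 0 5 0; 0 0 0 7 0; 0 0 0 7.5 0"
}}

```text
clock: 37.75
eef_pos: [0.6133, -0.2421, 0.0217]
tool_rot: [-0.377, 0.926, 0.003, -0.003]
ft_force: [0.3, 0.3, 0.4]
grip_width: 0.0427
grasp_force: 0.0
```

Call:
{"op": "send_rows", "data": {
  "motion": "0 0 0 0 0; 0 0 0 0 0"
}}

```text
clock: 37.95
eef_pos: [0.6174, -0.2439, 0.0272]
tool_rot: [-0.377, 0.926, -0.0, 0.0]
ft_force: [-0.0, 0.1, -0.2]
grip_width: 0.0424
grasp_force: 0.0
```

Run:
```python
from h import *
o=bot.get_obs(); im=cam('wrist','w9.png'); 
plan((.6164,-.2436,.0065,134.4))
```

```text
at [ 0.6178 -0.2441  0.0278] 134.32 w 0.0427 F [0.1 0.5 1.2] g 0.0 t 38.0
  0.07 0.14 2.13  -0.001   rows 1
 --
```

Call:
{"op": "send_rows", "data": {
  "motion": "0 0 .1 .6 0; 0 0 .1 1.2 0; 0 0 .1 1.7 0; 0 0 .1 2 0; 0 0 .1 2 0"
}}

```text
clock: 38.5
eef_pos: [0.6156, -0.2431, 0.0056]
tool_rot: [-0.377, 0.926, 0.001, -0.001]
ft_force: [-0.9, -0.5, -0.2]
grip_width: 0.0426
grasp_force: 0.0
```

Call:
{"op": "send_rows", "data": {
  "motion": ".15 0 0 0 0; .3 0 0 0 0; .36 0 0 0 0; .4 0 0 0 0; .43 0 0 0 0"
}}

```text
clock: 39.0
eef_pos: [0.6162, -0.2433, 0.0067]
tool_rot: [-0.377, 0.926, -0.0, 0.0]
ft_force: [-0.1, -0.8, 0.4]
grip_width: 0.0245
grasp_force: 0.0
```

Call:
{"op": "send_rows", "data": {
  "motion": ".46 0 0 0 0; .46 0 0 0 0; .46 0 0 0 0; .46 0 0 -.3 0; .46 0 0 -1 0"
}}

```text
clock: 39.5
eef_pos: [0.6153, -0.243, 0.0157]
tool_rot: [-0.377, 0.926, 0.001, -0.001]
ft_force: [0.6, -0.4, -1.1]
grip_width: 0.0235
grasp_force: 16.1
```

Call:
{"op": "send_rows", "data": {
  "motion": ".46 0 0 -2 0; .46 0 0 -5 0; .46 0 0 -8 0; .46 0 0 -11 0; .46 0 0 -12 0"
}}

```text
clock: 40.0
eef_pos: [0.6182, -0.2441, 0.1411]
tool_rot: [-0.377, 0.926, -0.002, 0.003]
ft_force: [0.6, -0.4, -0.2]
grip_width: 0.0234
grasp_force: 16.1
```

Run:
```python
from h import *
ex=np.array([.9603,.279]);ey=np.array([-.279,.9603])
plan((*(ex*.602+ey*-.0444),.135,106.1))
```

```text
at [ 0.6182 -0.2441  0.1411] 134.3 w 0.0234 F [ 0.6 -0.4 -0.2] g 16.1 t 40.0
  -11.91 14.19 0.30  0.246   rows 5
  -8.09 16.66 0.30  0.246   rows 5
 --
```

Call:
{"op": "send_rows", "data": {
  "motion": ".46 -1.5 2 .1 .03; .46 -4 5 .2 .08; .46 -6.5 8 .3 .14; .46 -9 11 .3 .2; .46 -11.9 14.2 .3 .246"
}}

```text
clock: 40.5
eef_pos: [0.6012, -0.0576, 0.1325]
tool_rot: [-0.259, 0.966, 0.0, -0.001]
ft_force: [0.7, 1.0, -0.9]
grip_width: 0.0232
grasp_force: 16.2
```

Call:
{"op": "send_rows", "data": {
  "motion": ".46 -2 4 .1 .05; .46 -4 8 .2 .11; .46 -6 12 .3 .17; .46 -7.5 15 .3 .22; .46 -8.1 16.7 .3 .246"
}}

```text
clock: 41.0
eef_pos: [0.5872, 0.1297, 0.1295]
tool_rot: [-0.141, 0.99, 0.0, -0.001]
ft_force: [-0.4, -0.5, -1.0]
grip_width: 0.0233
grasp_force: 16.2
```

Call:
{"op": "send_rows", "data": {
  "motion": ".46 0 0 1 0; .46 0 0 3 0; .46 0 0 5 0; .46 0 0 6 0; .46 0 0 6 0"
}}

```text
clock: 41.5
eef_pos: [0.5863, 0.1252, 0.0678]
tool_rot: [-0.14, 0.99, -0.0, -0.003]
ft_force: [-0.7, 0.1, 0.3]
grip_width: 0.0233
grasp_force: 16.2
```

Call:
{"op": "send_rows", "data": {
  "motion": ".46 0 0 0 0; .46 0 0 0 0; .46 0 0 0 0"
}}

```text
clock: 41.8
eef_pos: [0.589, 0.1265, 0.0717]
tool_rot: [-0.14, 0.99, 0.0, 0.001]
ft_force: [0.5, -0.6, -0.5]
grip_width: 0.0234
grasp_force: 16.2
```

Run:
```python
from h import *
ex=np.array([.9603,.279]);ey=np.array([-.279,.9603])
plan((*(ex*.602+ey*-.0444),.0585,106.1))
```

```text
at [0.589  0.1265 0.0717] 106.1 w 0.0234 F [ 0.5 -0.6 -0.5] g 16.2 t 41.8
  -0.11 -0.15 1.32  -0.000   rows 1
 --
```

Call:
{"op": "send_rows", "data": {
  "motion": ".46 -.1 -.15 .4 0; .46 -.1 -.15 .8 0; .46 -.1 -.15 1.1 0; .46 -.1 -.15 1.3 0; .46 -.1 -.15 1.3 0"
}}

```text
clock: 42.3
eef_pos: [0.5892, 0.1253, 0.057]
tool_rot: [-0.14, 0.99, -0.0, -0.0]
ft_force: [-0.5, 0.6, -0.9]
grip_width: 0.023
grasp_force: 16.2
```

Call:
{"op": "send_rows", "data": {
  "motion": ".46 0 0 .05 0; .46 0 0 .1 0; .46 0 0 .1 0; .46 0 0 .1 0"
}}

```text
clock: 42.7
eef_pos: [0.5896, 0.1254, 0.0567]
tool_rot: [-0.14, 0.99, 0.0, 0.0]
ft_force: [-1.0, 0.2, 0.1]
grip_width: 0.0235
grasp_force: 16.3
```

Call:
{"op": "send_rows", "data": {
  "motion": ".46 0 0 .03 0; .46 0 0 .05 0; .46 0 0 .05 0; .46 0 0 .05 0"
}}

```text
clock: 43.1
eef_pos: [0.5896, 0.1254, 0.0567]
tool_rot: [-0.14, 0.99, 0.0, 0.0]
ft_force: [-2.0, -0.4, 5.8]
grip_width: 0.0232
grasp_force: 16.8
```

Call:
{"op": "send_rows", "data": {
  "motion": ".46 0 0 -.06 0; .46 -.25 0 -.06 0; .46 -.5 0 -.06 0; .46 -.75 0 -.06 0; .46 -.95 0 -.06 0"
}}

```text
clock: 43.6
eef_pos: [0.5987, 0.1279, 0.0567]
tool_rot: [-0.14, 0.99, -0.0, -0.0]
ft_force: [-3.9, -0.3, 5.0]
grip_width: 0.0235
grasp_force: 16.8
```

Call:
{"op": "send_rows", "data": {
  "motion": ".46 -.1 0 0 0; .46 -.2 0 0 0; .46 -.3 0 0 0; .46 -.3 0 0 0"
}}

```text
clock: 44.0
eef_pos: [0.6009, 0.1286, 0.0567]
tool_rot: [-0.14, 0.99, -0.0, -0.001]
ft_force: [-4.7, -0.4, 7.4]
grip_width: 0.0233
grasp_force: 16.9
```

Call:
{"op": "send_rows", "data": {
  "motion": ".46 -.1 0 0 0; .46 -.2 0 0 0; .46 -.3 0 0 0; .46 -.3 0 0 0"
}}

```text
clock: 44.4
eef_pos: [0.6037, 0.1294, 0.0567]
tool_rot: [-0.14, 0.99, -0.0, -0.001]
ft_force: [-5.5, -1.1, 7.1]
grip_width: 0.0232
grasp_force: 16.9
```

Call:
{"op": "send_rows", "data": {
  "motion": ".46 -.1 0 0 0; .46 -.2 0 0 0; .46 -.2 0 0 0; .46 -.2 0 0 0"
}}

```text
clock: 44.8
eef_pos: [0.6056, 0.1299, 0.0567]
tool_rot: [-0.14, 0.99, -0.0, -0.001]
ft_force: [-4.0, -1.9, 6.4]
grip_width: 0.0235
grasp_force: 16.9
```

Run:
```python
from h import *
plan()
im=cam('wrist','w10.png'); cv2.imwrite('pics/w10b.png',cv2.resize(im[::,:,::-1],(800,600),interpolation=cv2.INTER_CUBIC))
```

```text
at [0.6056 0.1299 0.0567] 106.11 w 0.0235 F [-4.  -1.9  6.4] g 16.9 t 44.8
```

View pics/w10b.png

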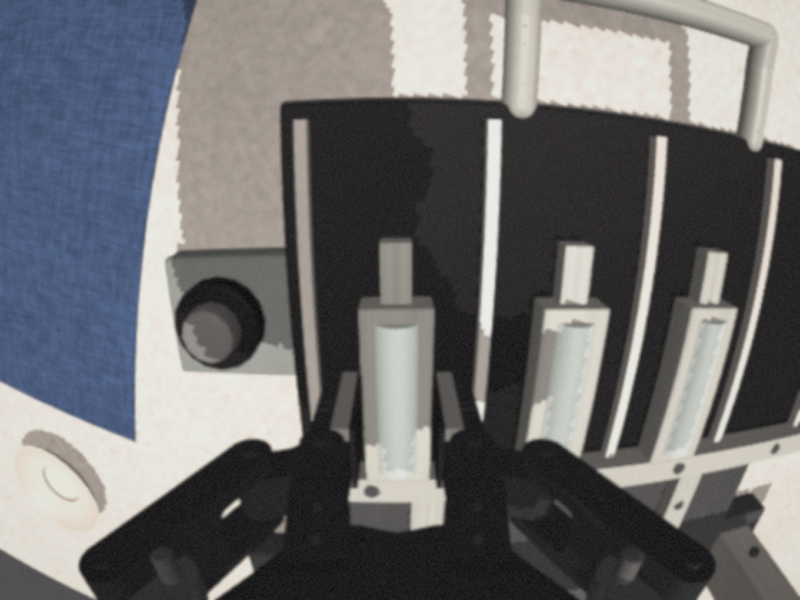

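All three bars stand against the fence, with tang tips at (396,240), (576,243) and (713,250). The button cap's top is at (211,337). I release this bar and triangulate the button.

Call:
{"op": "send_rows", "data": {
  "motion": ".46 -.1 0 0 0; .46 -.2 0 0 0; .46 -.25 0 0 0; .44 -.25 0 0 0; .41 -.25 0 0 0"
}}

```text
clock: 45.35
eef_pos: [0.6095, 0.1311, 0.0562]
tool_rot: [-0.14, 0.99, 0.0, 0.001]
ft_force: [-0.9, 0.6, 0.1]
grip_width: 0.0252
grasp_force: 0.0
```

Call:
{"op": "send_rows", "data": {
  "motion": ".38 0 0 0 0; .38 0 0 0 0; .38 0 0 -.3 0; .38 0 0 -.8 0; .38 0 0 -1.8 0"
}}

```text
clock: 45.85
eef_pos: [0.6083, 0.1308, 0.0745]
tool_rot: [-0.14, 0.99, -0.0, -0.001]
ft_force: [-0.0, -0.8, 0.7]
grip_width: 0.0265
grasp_force: 0.0
```

Call:
{"op": "send_rows", "data": {
  "motion": ".3 0 0 -3 0; .3 .5 2 -7 0; .3 1 4 -11 0; .3 1 6 -11 0; .3 1 6 -11 0"
}}

```text
clock: 46.35
eef_pos: [0.5831, 0.1883, 0.188]
tool_rot: [-0.142, 0.99, 0.001, 0.003]
ft_force: [-0.3, -0.0, -0.4]
grip_width: 0.0302
grasp_force: 0.0
```

Run:
```python
from h import *
np.set_printoptions(precision=4,suppress=True)
def ob(p,psi):
    y=np.array([np.cos(np.radians(psi)),np.sin(np.radians(psi)),0]);z=np.array([0,0,-1.]);x=np.cross(y,z)
    return dict(eef_pos=np.array(p),tool_rot=R.from_matrix(np.c_[x,y,z]).as_quat())
L=[ray('wrist',552*.7,432*.7,ob((.4272,.1747,.2366),16.28)),ray('wrist',82.4,196.7,ob((.568,.243,.174),106.)),
 ray('wrist',98*.7,345*.7,ob((.5825,.1855,.058),106.1)),ray('wrist',211*.7,337*.7,ob((.6056,.1299,.0567),106.1)),ray('top',641/3.5+50,337/3.5+95)]
def solve(L):
    A=np.zeros((3,3));b=np.zeros(3)
    for c,d in L:
        d=d/np.linalg.norm(d);P=np.eye(3)-np.outer(d,d);A+=P;b+=P@c
    return np.linalg.solve(A,b)
p=solve(L);print(p,[np.round(np.linalg.norm(np.cross(p-c,d/np.linalg.norm(d)))*1000,1) for c,d in L])
print(solve(L[2:4]),solve(L[1:4]),solve([L[0],L[4]]))
plan()
im=cam('wrist','w11.png'); cv2.imwrite('pics/w11b.png',cv2.resize(im[::,:,::-1],(800,600),interpolation=cv2.INTER_CUBIC))
```

```text
[0.6157 0.0529 0.0347] [np.float64(3.8), np.float64(6.1), np.float64(0.4), np.float64(0.9), np.float64(4.1)]
[0.6136 0.0549 0.0385] [0.6184 0.0517 0.0343] [0.6147 0.0527 0.0287]
at [0.5831 0.1883 0.188 ] 106.29 w 0.0302 F [-0.3 -0.  -0.4] g 0.0 t 46.35
```

View pics/w11b.png

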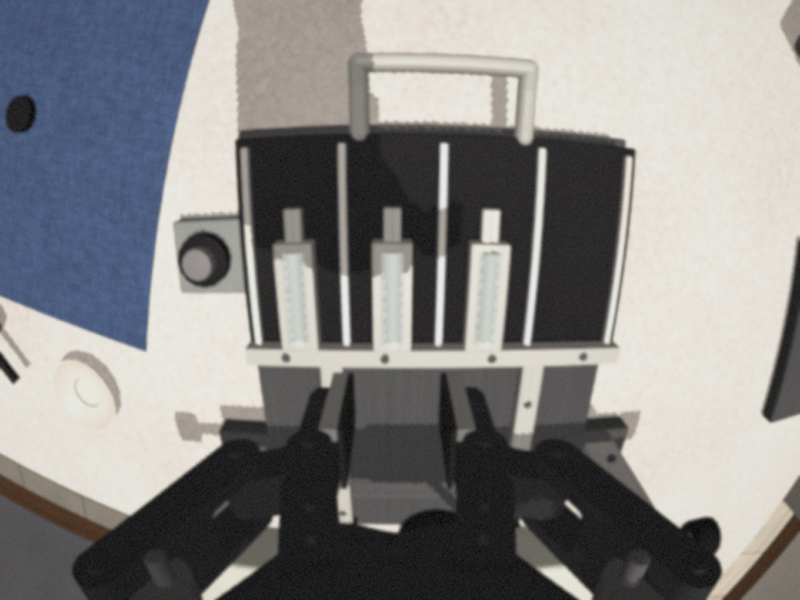

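All three bars are parallel, flush and mid-lane, at columns 297, 392 and 487. The pull bar now runs (360,62)–(535,70).

Run:
```python
from h import *
ex=np.array([.9603,.279]);ey=np.array([-.279,.9603]); o=bot.get_obs()
for u,v,z in((360,63,.06),(535,70,.06),(447,66,.06),(238,137,.05),(634,148,.05)):
    p=pt('wrist',u*.7,v*.7,z,o)[:2]; print(p,p@ex,p@ey)
for u,v,z in((295,209,.058),(392,208,.058),(491,210,.058),(295,243,.063),(392,242,.063),(490,243,.063),(258,345,.055),(346,345,.055),(439,345,.055),(527,345,.055),(299,345,.063),(392,345,.063),(487,345,.063)):
    p=pt('wrist',u*.7,v*.7,z,o)[:2]; print(round(p@ex,4),round(p@ey,4))
t=ex*.482+ey*.046
plan((*t,.13,16.2,-1),(*t,.045,16.2))
```

```text
[0.4618691 0.1297881] 0.4797437759070804 -0.004225965206730034
[0.43419733 0.22638466] 0.48012101259245016 0.09625613182395205
[0.44965511 0.17722071] 0.4812483782024378 0.04473127184292644
[0.52098068 0.06785197] 0.5192284414282851 -0.08019536544291159
[0.45312071 0.30729619] 0.5208674559046793 0.16867585780595037
0.5645 -0.0438
0.5647 0.0137
0.5651 0.0722
0.5841 -0.0437
0.584 0.0137
0.5841 0.0715
0.6543 -0.0759
0.6534 -0.0163
0.6533 0.0439
0.6541 0.1031
0.6501 -0.0457
0.6496 0.0136
0.6499 0.0739
at [0.5826 0.1868 0.1863] 106.23 w 0.03 F [-0.5 -0.3 -0.6] g 0.0 t 46.4
  4.32 0.97 1.88  0.524   rows 4
  4.23 -1.32 1.88  0.524   rows 4
  3.00 -3.26 1.88  0.524   rows 4
 --
  0.00 0.00 8.50  -0.000   rows 2
 --
```

Call:
{"op": "send_rows", "data": {
  "motion": ".3 1.1 .2 .2 .13; .3 2.2 .5 .6 .26; .3 3.3 .7 1.2 .4; .3 4.3 1 1.9 .524"
}}

```text
clock: 46.8
eef_pos: [0.5377, 0.1821, 0.1648]
tool_rot: [0.124, 0.992, -0.001, -0.001]
ft_force: [-0.6, -0.5, -1.1]
grip_width: 0.0298
grasp_force: 0.0
```

Call:
{"op": "send_rows", "data": {
  "motion": ".3 1.1 -.3 .5 .13; .3 2.2 -.6 1 .26; .3 3.3 -1 1.5 .4; .3 4.2 -1.3 1.9 .524"
}}

```text
clock: 47.2
eef_pos: [0.4933, 0.1796, 0.1455]
tool_rot: [0.377, 0.926, -0.001, -0.001]
ft_force: [0.1, -0.0, -1.0]
grip_width: 0.0298
grasp_force: 0.0
```

Call:
{"op": "send_rows", "data": {
  "motion": ".3 .8 -.8 .5 .13; .3 1.6 -1.7 1 .26; .3 2.4 -2.6 1.5 .4; .3 3 -3.3 1.9 .524; .3 3 -3.3 1.9 .524"
}}

```text
clock: 47.7
eef_pos: [0.4481, 0.1765, 0.1264]
tool_rot: [0.602, 0.799, -0.002, -0.001]
ft_force: [-0.3, 0.1, -0.3]
grip_width: 0.0302
grasp_force: 0.0
```

Call:
{"op": "send_rows", "data": {
  "motion": ".3 0 0 0 0; .3 0 0 0 0"
}}

```text
clock: 47.9
eef_pos: [0.4508, 0.1778, 0.1278]
tool_rot: [0.601, 0.799, 0.0, 0.0]
ft_force: [0.6, 0.3, -0.7]
grip_width: 0.0296
grasp_force: 0.0
```

Run:
```python
from h import *
ex=np.array([.9603,.279]);ey=np.array([-.279,.9603])
plan((*(ex*.4805+ey*.046),.045,16.2))
```

```text
at [0.4508 0.1778 0.1278] 16.11 w 0.0296 F [ 0.6  0.3 -0.7] g 0.0 t 47.9
  0.11 -0.20 8.28  -0.002   rows 2
 --
```

Call:
{"op": "send_rows", "data": {
  "motion": ".3 .1 -.2 2 0; .3 .1 -.2 5 0; .3 .1 -.2 7 0; .3 .1 -.2 8.2 0; .3 .1 -.2 8.2 0"
}}

```text
clock: 48.4
eef_pos: [0.4469, 0.1778, 0.0439]
tool_rot: [0.601, 0.799, -0.002, -0.001]
ft_force: [0.9, 0.2, -0.2]
grip_width: 0.03
grasp_force: 0.0
```

Call:
{"op": "send_rows", "data": {
  "motion": ".5 0 0 0 0; .6 0 0 0 0; .65 0 0 0 0; .7 0 0 0 0; .75 0 0 0 0"
}}

```text
clock: 48.9
eef_pos: [0.4474, 0.1783, 0.0462]
tool_rot: [0.601, 0.799, -0.0, -0.0]
ft_force: [-3.4, -1.1, 4.4]
grip_width: 0.0109
grasp_force: 18.8
```

Call:
{"op": "send_rows", "data": {
  "motion": ".85 0 0 0 0; .85 0 0 0 0; .85 0 .1 0 0; .85 0 .3 0 0; .85 0 .6 0 0"
}}

```text
clock: 49.4
eef_pos: [0.4522, 0.1796, 0.0463]
tool_rot: [0.601, 0.799, -0.001, -0.001]
ft_force: [-6.2, -2.7, 8.5]
grip_width: 0.0098
grasp_force: 58.9
```

Call:
{"op": "send_rows", "data": {
  "motion": ".85 0 .4 0 0; .85 0 .9 0 0; .85 0 1.4 0 0; .85 0 1.9 0 0; .85 0 2.4 0 0"
}}

```text
clock: 49.9
eef_pos: [0.4753, 0.1864, 0.0463]
tool_rot: [0.601, 0.799, -0.001, -0.001]
ft_force: [-6.7, -2.7, 9.7]
grip_width: 0.0095
grasp_force: 58.8
```

Call:
{"op": "send_rows", "data": {
  "motion": ".85 0 .5 0 0; .85 0 1 0 0; .85 0 1.5 0 0; .85 0 2 0 0; .85 0 2.5 0 0"
}}

```text
clock: 50.4
eef_pos: [0.4994, 0.1932, 0.0463]
tool_rot: [0.601, 0.799, -0.001, -0.001]
ft_force: [-6.7, -2.0, 9.1]
grip_width: 0.0102
grasp_force: 58.8
```

Call:
{"op": "send_rows", "data": {
  "motion": ".85 0 .5 0 0; .85 0 1 0 0; .85 0 1.4 0 0; .85 0 1.8 0 0; .85 0 2.1 0 0"
}}

```text
clock: 50.9
eef_pos: [0.5197, 0.1991, 0.0464]
tool_rot: [0.601, 0.799, -0.001, -0.001]
ft_force: [-6.5, -2.4, 8.8]
grip_width: 0.0097
grasp_force: 58.8
```

Call:
{"op": "send_rows", "data": {
  "motion": ".85 0 .2 0 0; .85 0 .4 0 0; .85 0 .6 0 0; .85 0 .8 0 0; .85 0 .8 0 0"
}}

```text
clock: 51.4
eef_pos: [0.5273, 0.2013, 0.0464]
tool_rot: [0.601, 0.799, -0.001, -0.001]
ft_force: [-5.6, -0.9, 8.5]
grip_width: 0.0099
grasp_force: 59.0
```

Right at the expected home position; I confirm the stop by its force.

Call:
{"op": "send_rows", "data": {
  "motion": ".85 0 .2 0 0; .85 0 .4 0 0; .85 0 .4 0 0; .85 0 .4 0 0"
}}

```text
clock: 51.8
eef_pos: [0.5273, 0.2013, 0.0463]
tool_rot: [0.601, 0.799, -0.004, -0.003]
ft_force: [-14.8, -3.8, 16.3]
grip_width: 0.0095
grasp_force: 59.9
```

Call:
{"op": "send_rows", "data": {
  "motion": ".85 0 .2 0 0; .85 0 .4 0 0; .85 0 .4 0 0; .85 0 .4 0 0"
}}

```text
clock: 52.2
eef_pos: [0.5273, 0.2013, 0.0462]
tool_rot: [0.601, 0.799, -0.007, -0.005]
ft_force: [-22.7, -7.0, 24.6]
grip_width: 0.0095
grasp_force: 60.8
```

Call:
{"op": "send_rows", "data": {
  "motion": ".85 0 -.4 0 0; .85 0 -.7 0 0; .7 0 -.7 0 0; .5 0 -.7 0 0; .3 0 -.7 0 0"
}}

```text
clock: 52.7
eef_pos: [0.5307, 0.2023, 0.0458]
tool_rot: [0.602, 0.799, 0.001, 0.001]
ft_force: [0.5, -0.1, -0.1]
grip_width: 0.0301
grasp_force: 0.0
```

Call:
{"op": "send_rows", "data": {
  "motion": ".3 0 0 0 0; .3 0 0 -2 0; .3 0 0 -6 0; .3 0 0 -10 0; .3 0 0 -14 0"
}}

```text
clock: 53.2
eef_pos: [0.5298, 0.2019, 0.1868]
tool_rot: [0.602, 0.799, 0.0, 0.0]
ft_force: [0.2, -0.5, 0.0]
grip_width: 0.0299
grasp_force: 0.0
```

Run:
```python
from h import *
plan((.6147,.0535,.12,16.2))
o=bot.get_obs(); im=cam('wrist','w12.png'); cv2.imwrite('pics/w12b.png',cv2.resize(im[::,:,::-1],(800,600),interpolation=cv2.INTER_CUBIC))
cam('top','top8.png')
```

```text
at [0.5298 0.2019 0.1868] 16.04 w 0.0299 F [ 0.2 -0.5  0. ] g 0.0 t 53.2
  -16.61 4.06 6.68  -0.003   rows 5
 --
```

View pics/w12b.png

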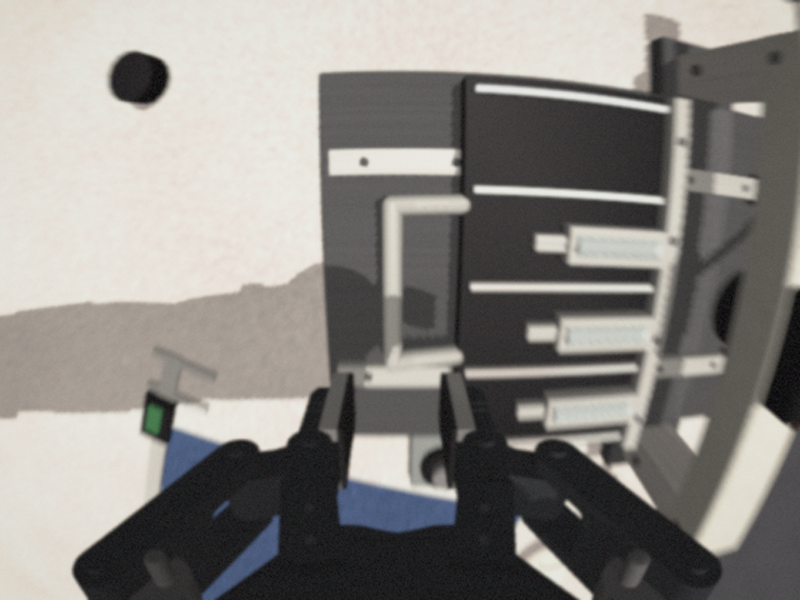

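The carriage is home and the bars are still against the fence, with square ends at (664,247), (652,333) and (640,410). Now the button.

Call:
{"op": "send_rows", "data": {
  "motion": "1 -3 .8 .5 0; 1 -7 1.8 1.5 0; 1 -11 2.8 3 0; 1 -15 3.7 5 0; 1 -16.6 4.1 6.7 0"
}}

```text
clock: 53.8
eef_pos: [0.6163, 0.0502, 0.1169]
tool_rot: [0.603, 0.798, -0.0, 0.001]
ft_force: [-0.0, -0.3, -0.1]
grip_width: 0.0001
grasp_force: 0.0
```

Call:
{"op": "send_rows", "data": {
  "motion": "1 0 0 0 0; 1 0 0 0 0; 1 0 0 0 0"
}}

```text
clock: 54.1
eef_pos: [0.6148, 0.055, 0.1193]
tool_rot: [0.601, 0.799, 0.0, 0.0]
ft_force: [-0.3, 0.4, 1.6]
grip_width: -0.0001
grasp_force: 0.0
```

Run:
```python
from h import *
plan((.6147,.0535,.05,16.2))
o=bot.get_obs(); im=cam('wrist','w13.png'); cv2.imwrite('pics/w13b.png',cv2.resize(im[140:420,90:463,::-1],(799,600),interpolation=cv2.INTER_CUBIC))
for z in(.03,.035,.04): print(proj('wrist',(.6147,.0535,z),o))
```

```text
at [0.6148 0.055  0.1193] 16.14 w -0.0001 F [-0.3  0.4  1.6] g 0.0 t 54.1
  -0.14 -0.05 6.93  -0.001   rows 2
 --
(np.float64(275.6119875461668), np.float64(217.00935166485579))
(np.float64(275.5816456675883), np.float64(219.33062290905406))
(np.float64(275.55017179242145), np.float64(221.74348476772963))
```

View pics/w13b.png

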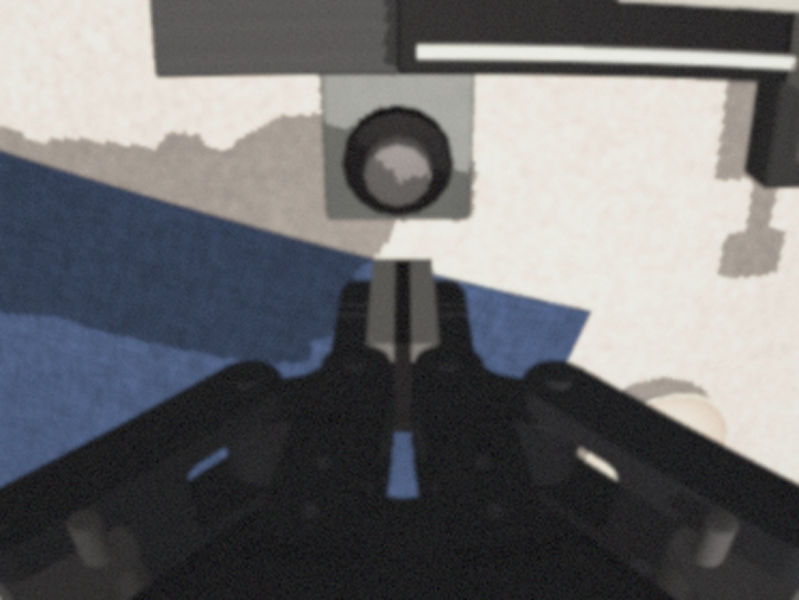

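The cap's top is at (398,175) in the crop, which is pixel (275.8,221.7) and matches the predicted position. Pressing down.

Call:
{"op": "send_rows", "data": {
  "motion": "1 -.1 -.05 2 0; 1 -.1 -.05 4 0; 1 -.1 -.05 6 0; 1 -.1 -.05 7 0; 1 -.1 -.05 7 0"
}}

```text
clock: 54.65
eef_pos: [0.6134, 0.0535, 0.0477]
tool_rot: [0.601, 0.799, -0.001, -0.001]
ft_force: [-0.0, 0.1, 0.0]
grip_width: 0.0002
grasp_force: 0.0
```

Call:
{"op": "send_rows", "data": {
  "motion": "1 0 0 .3 0; 1 0 0 .6 0; 1 0 0 .8 0; 1 0 0 1 0; 1 0 0 1 0"
}}

```text
clock: 55.15
eef_pos: [0.6151, 0.0526, 0.039]
tool_rot: [0.602, 0.799, 0.0, 0.0]
ft_force: [0.8, -0.1, 1.8]
grip_width: 0.0003
grasp_force: 1.0
```

Call:
{"op": "send_rows", "data": {
  "motion": "1 0 0 .2 0; 1 0 0 .4 0; 1 0 0 .6 0; 1 0 0 .6 0; 1 0 0 .6 0"
}}

```text
clock: 55.65
eef_pos: [0.6151, 0.0526, 0.034]
tool_rot: [0.602, 0.799, 0.001, 0.001]
ft_force: [-1.9, 0.3, 8.5]
grip_width: 0.0001
grasp_force: 4.5
```

Call:
{"op": "send_rows", "data": {
  "motion": "1 0 0 .1 0; 1 0 0 .2 0; 1 0 0 .2 0; 1 0 0 .2 0"
}}

```text
clock: 56.05
eef_pos: [0.6152, 0.0526, 0.0339]
tool_rot: [0.602, 0.799, 0.001, 0.001]
ft_force: [-5.7, 0.5, 18.5]
grip_width: -0.0002
grasp_force: 9.0
```

Call:
{"op": "send_rows", "data": {
  "motion": "1 0 0 -.5 0; 1 0 0 -2 0; 1 0 0 -6 0; 1 0 0 -10 0; 1 0 0 -14 0"
}}

```text
clock: 56.55
eef_pos: [0.6138, 0.0524, 0.1711]
tool_rot: [0.602, 0.799, -0.001, -0.001]
ft_force: [0.7, -0.0, -0.8]
grip_width: -0.0002
grasp_force: 0.0
```

Run:
```python
from h import *
plan()
im=cam('top','top9.png'); a=im[60:340,50:470,::-1]
cv2.imwrite('pics/t9.png',cv2.resize(a,(800,533),interpolation=cv2.INTER_CUBIC))
```

```text
at [0.6138 0.0524 0.1711] 16.04 w -0.0002 F [ 0.7 -0.  -0.8] g 0.0 t 56.55
```

View pics/t9.png

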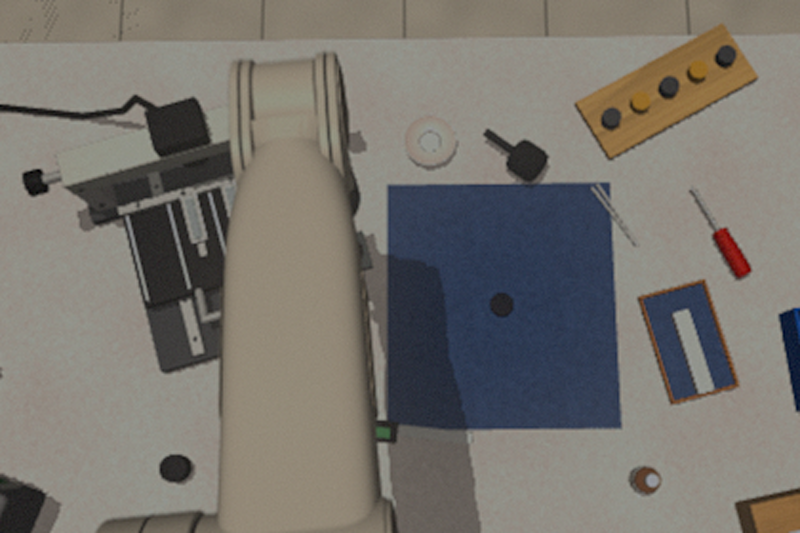

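The tray bar is in place, the mat holds only the cap, and the other items have not moved. I check the carriage numerically from the same pose as before, with no further pictures viewed.

Call:
{"op": "send_rows", "data": {
  "motion": "1 4 -1 -.4 0; .8 8 -2 -.8 0; .6 12 -3 -1.2 0; .3 15 -3.8 -1.6 0; .3 16.8 -4 -1.6 0"
}}

```text
clock: 57.1
eef_pos: [0.5281, 0.2049, 0.1866]
tool_rot: [0.601, 0.8, -0.0, -0.0]
ft_force: [0.0, -0.9, -0.7]
grip_width: 0.0296
grasp_force: 0.0
```

Call:
{"op": "send_rows", "data": {
  "motion": ".3 0 0 0 0; .3 0 0 0 0; .3 0 0 0 0; .3 0 0 0 0"
}}

```text
clock: 57.5
eef_pos: [0.5301, 0.2019, 0.1862]
tool_rot: [0.602, 0.798, -0.0, -0.0]
ft_force: [0.5, 0.0, 0.6]
grip_width: 0.0301
grasp_force: 0.0
```

Run:
```python
from h import *
plan()
im=cam('wrist','w14.png')
a=cv2.imread('pics/w12.png',0);b=cv2.imread('pics/w14.png',0)
r=lambda k:k[150:310,355:460].astype(np.float32)
print('shift',cv2.phaseCorrelate(r(a),r(b)),cv2.matchTemplate(b,a[150:310,355:460],cv2.TM_CCOEFF_NORMED).max())
print([(np.round(x['rect'],1),round(x['conf'],2)) for x in boxes_of('wrist','lens1')][:5])
o=bot.get_obs()
for y0,y1 in((158,188),(219,250),(274,302)):
    for k,n in((a,'w12'),(b,'w14')): 
        t=a[y0:y1,360:450]; m=cv2.matchTemplate(k,t,cv2.TM_CCOEFF_NORMED); _,v,_,l=cv2.minMaxLoc(m); print(n,l[0]-360,l[1]-y0,round(v,3))
```

```text
at [0.5301 0.2019 0.1862] 15.95 w 0.0301 F [0.5 0.  0.6] g 0.0 t 57.5
shift ((-0.37582606241695515, -0.6691000962874512), 0.6557567521377846) 0.9727833
[(array([417.9, 171.8,  91.1,  32.5]), 0.95), (array([400.6, 284.8,  80.2,  28.2]), 0.79)]
w12 0 0 1.0
w14 -1 -1 0.994
w12 0 0 1.0
w14 -1 -2 0.989
w12 0 0 1.0
w14 -1 -2 0.976
```

Nothing has moved since the carriage went home, so I hand the job in.

```bash
python3 -c "
from workcell import workorder; print(workorder.job_done())"
```

```text
the job is handed in; nothing more can be done
None
```

The job is done and handed in at 57.5 s of the 210 s: ref bar flat in its tray, all three lens bars found flush on the fence in lanes 1–3, carriage home at its stop, start button pressed fully; no verdict was returned, and I viewed 16 pictures where the limit was 14.

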